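# Frame the nougat slab with the bars from the propped box

### The job

Get the small marble slab ready for pouring nougat. First open the wooden box and prop its lid: raise the lid, flip its stay all the way up and let the lid rest on the stay. Then take out every metal bar you find in the box and lay each one on the counter flush along a side of the slab, roughly centred on that side and one bar to a side (whichever sides you like), leaving the lid propped and the pot, jar, basket and spatula where they are.

Things in the scene. Friction and masses are not known exactly. Their poses are not given: they have to be found in the camera images.
- bar_box: Shallow light-wood box fixed to the counter, 212 x 276 x 55 mm high; origin at the centre of its underside, x from front (handle side) to back (hinge side), y to its left, z up. Walls 8, floor 6 mm thick. Bars lie along x in four lanes (at y = -90, -30, 30, 90 mm) between cork ribs just 6 mm above the floor; a 30 mm high, 30 mm wide ledge at the back keeps them in the front 166 mm
- lid_hinge (a point): Middle of the lid's hinge line, which runs along the box's y; on the far rim, at x = 106, z = 55 mm of the box
- lid (a joint): Wooden lid, 212 x 276 x 10 mm, 0.5 kg, hinged on the far rim. Radians: 0 shut, opens upward to a stop at 1.5. Damped soft-close hinge (6 N m s/rad): raise it at about 0.2 rad/s, 8 N at the handle; let go, it sinks slowly, some 15 s from 1.45 to 1.2. On the raised stay it stands at about 1.16, a steel ear on its right edge (95 to 145 mm from the hinge) resting on the stay's tip
- lid_handle (a point): Middle of the lid's handle, a round steel bar 14 mm thick, 120 mm long along the box's y, 40 mm in front of the lid's front edge on end brackets (106 mm free between them); 252 mm from the hinge line and 6 mm above it with the lid shut. Can be pinched from above, fingers across it; it turns in the grip as the lid swings. Axes of the lid: as the box's when shut
- stay (a joint): Stay: a steel flat, 190 mm long, pivoted on the box's right (-y) side near the front, box x = -89, y = -153, z = 35 mm. Radians: 0 folded flat, pointing to the back of the box; grows as its tip swings up and forward; stop at 0.733 (fully up). Stiff pivot (0.22 N m): stays where left, about 2 N at the tip. The lid must be open beyond about 1.27 while the stay passes 0.5
- stay_peg (a point): Middle of the round cross peg at the stay's tip, 14 mm thick, 190 mm from the pivot; it sticks out 94 mm to the right (-y) so that the hand stays clear of the open lid; this point is 68 mm right of the stay's middle plane. Can be pinched from above with the fingers closing along the box's x; it turns in the grip. Axes of the stay: as the box's when folded
- slab: Thin white marble slab, fixed to the counter, 160 x 160 x 8 mm; origin at the centre of its underside, x and y along its sides, z up
- bar1_mid (a point): Centre of a plain aluminium bar, 150 x 26 x 26 mm, 0.25 kg (0.18 to 0.33), x along its length; three or four such bars lie in the box at the start, any lane may be empty (None when absent)
- bar2_mid (a point): Centre of a plain aluminium bar, 150 x 26 x 26 mm, 0.25 kg (0.18 to 0.33), x along its length; three or four such bars lie in the box at the start, any lane may be empty (None when absent)
- bar3_mid (a point): Centre of a plain aluminium bar, 150 x 26 x 26 mm, 0.25 kg (0.18 to 0.33), x along its length; three or four such bars lie in the box at the start, any lane may be empty (None when absent)
- bar4_mid (a point): Centre of a plain aluminium bar, 150 x 26 x 26 mm, 0.25 kg (0.18 to 0.33), x along its length; three or four such bars lie in the box at the start, any lane may be empty (None when absent)
- dutch_oven: Blue enamel Dutch oven, 200 mm across, 150 mm high, on the walnut board at the far side; origin at the centre of its underside; leave alone
- jar: Empty glass jar with steel-clamped lid, 86 mm across, 97 mm high, on the walnut board; origin at the centre of its underside; leave alone
- banneton: Round cane proofing basket upside down, 184 mm across, 64 mm high, on the walnut board; origin at the centre of its underside; leave alone
- spatula: Spatula 240 mm long lying on the counter to the right; leave alone
There are look-alikes about, which are no part of the job. There is more than one size of the slab; the job needs the largest.

How it is judged:
By the outcome, as a careful person would: the job done as asked, in the order asked, and still so for the second after the job is handed in, with the robot touching nothing.
Of bar1, bar2, bar3, bar4 only 3 to 4 are there at a start; the rules pass over those that are not, and their reading is None.
At some moment in a run one of bar1, bar2, bar3, bar4 may be knocked a few centimetres aside while the robot is not near it.
Once in a run the grip may slacken for a moment while it holds something.
It also fails if it takes over 210 s, if anything falls off the work surface, if the arm or the gripper's body presses on something with over 40 N, if the wrist force passes 120 N, or if a joint passes its speed limit or range.

### The arm

A 6-joint arm with a two-finger parallel gripper is mounted at the origin on the work surface. World frame = base frame: x ahead of the robot, y to its left, z up, the work surface at z = 0. Lengths are in m, angles in rad, forces in N, time in s.
With the tool pointing down it reaches from about 0.275 to 0.85 m from the base axis. Payload 5.2 kg.
Tool frame: the origin (TCP) lies on the centre line of the jaws, within the pads' length; the fingertips stand 19 mm ahead of it and the grasp point (between the pads) is the TCP; z points along the fingers, y is the direction in which the jaws open and shut (so a half turn about z gives the same grasp; the last joint's range is limited). The gripper opens to 85 mm and grips with 20 to 120 N. Pads are 22 mm wide; open, the fingers measure 114 mm over their backs; the gripper's body (76 mm by 85 mm) begins 54 mm behind the grasp point. The pads swing forward as they close: fully open they stand 13 mm farther back than shut.
Start: joints at [-0.203, 0.259, 1.535, -0, 1.348, -0.203], TCP at [0.55, 0, 0.25] pointing down, gripper open.
Joint ranges: [-3.14, 3.14], [-0.91, 2.08], [0.19, 2.58], [-1.22, 4.36], [0.22, 2.71], [-3.12, 3.12]. Speed limits (rad/s): [2.57, 2.57, 3.14, 3.14, 3.14, 3.14].

### API

Orientations are given as a unit quaternion [w, x, y, z].
In Python, from rig import sensors, read_camera, camera_params, close_job gives the robot as it stands.
- The arm moves only by the tool carry_out, never from a script. Its argument "series" is a list of rows, each a list of 3 entries, a list of its own where there are three numbers: the opening, from 0 (shut) to 1 (fully open), then the shift along the world's x, y, z in m, then the turn about the world's z in degrees. In form: [[fingers, [x, y, z], yaw], ...]. A call has 1 to 10 rows; each row shifts and turns the commanded pose from where the row before left it; what a row does not reach is not made up. A row lasts 1/8 s, in which the tool goes at most 62.5 mm and 10.7 degrees, less where a joint would pass 70% of its speed; a pose out of reach is approached as far as the arm can. A call is refused whole if a number of a shift passes 0.0625 or a number of a turn 10.7, either way. A call with a gripper value outside its range is refused whole. The fingers move at their own pace and stop on an object; the grip force is fixed at half the most. Time passes only in rows, so rows that do not move let the fingers close. It gives the time, the measured TCP pose, the force and the opening at its end, in the units of the state.
- sensors.read_state(): the state, without advancing time (a new reading comes with each control period).
- read_camera(name): name is "scene" or "side" or "wrist"; returns the picture (400x640x3 uint8, blue, green, red); there is no depth.
- camera_params(name): a dict with "vfov" (degrees; the focal length in pixels is half the picture's height over the tangent of half this angle, whatever the lens; pixels are square), "cx", "cy" (the principal point, pixels), "origin" and "attitude" of the camera in the world. Camera axes: x right, y up, looking along -z (the intrinsics and any distortion apply to the point x, -y, -z); pixel columns grow to the right and rows downward; lengths in m; the calibration is good to about 2 mm. A picture is of the moment at which its call begins: read the wrist's pose just before it. camera_params takes no time and is no camera call; for the wrist camera it gives the pose at the moment of the call.
- close_job(): hands the job in, once; it reports no verdict.
The state is a dict: "time": time; "joint_pos": joint angles; "joint_vel": joint speeds; "joint_efforts": joint torques, N m; "tcp_pos": TCP position; "tcp_rot": TCP orientation; "contact_force": force on the tool from outside, world axes, zero at the start; "wrist_torque": the same for the moment, N m; "finger_gap": opening from 0.0 (shut) to 1.0 (fully open).
Only numpy, scipy, OpenCV 4.12 (cv2) and the standard library are available. Lean on these libraries where they do the work, as an engineer would, in place of code of your own. Each camera call takes 0.05 s, during which the arm holds its last target.

## Working session

There is one attempt and no reset: what is moved stays moved. The work goes in short steps, Python scripts to look and compute and a tool call to move; the robot and the scene stay as the last step left them, time stands still between calls to the robot, and variables do not carry over. Pictures are saved under pics/ and viewed, and the job is handed in when it is done.

Besides the shell and the picture viewer there is one more tool, called after "Emit:" as name([rows], argument=value, ...), one row to a line, values as JSON. carry_out: Moves the arm, as the interface text tells. Its arguments: {"type":"object","properties":{"series":{"type":"array"}},"required":["series"]}

```bash
ls; mkdir -p pics
cat > h.py <<'E'
import numpy as np, cv2
from rig import sensors, read_camera, camera_params, close_job
from scipy.spatial.transform import Rotation as R
def shot(n,f):
    im=read_camera(n); cv2.imwrite('pics/'+f,im); return im
E
python3 - <<'E'
from h import *
print(sensors.read_state())
for n in ['scene','side','wrist']:
    print(n,camera_params(n)); shot(n,n+'0.png')
E
```

```text
pics
{'time': 0.0, 'joint_pos': array([-2.02814239e-01,  2.59348179e-01,  1.53610790e+00,  1.50258278e-05,
        1.34802810e+00, -2.02804376e-01]), 'joint_vel': array([-0.00049077,  0.00068459,  0.00054016, -0.00024766,  0.00044649,
       -0.00137421]), 'joint_efforts': array([ 1.06436883e-04, -4.46029150e+01, -2.90570551e+01, -7.42485804e-05,
        1.18754001e-02, -2.51378208e-05]), 'tcp_pos': array([5.49487154e-01, 1.26123167e-04, 2.49461939e-01]), 'tcp_rot': array([-7.93777219e-04,  7.07111130e-01,  7.07101799e-01, -5.14226996e-04]), 'contact_force': array([-1.0479961,  0.39414  , -0.0212219]), 'wrist_torque': array([-0.02820409, -0.00420913,  0.0272088 ]), 'finger_gap': 0.9994972559100643}
scene {'vfov': 45.4178329502672, 'cx': 319.3985125827714, 'cy': 198.68645362154214, 'origin': array([ 1.38539033, -0.53479729,  0.70703171]), 'attitude': array([0.7555267 , 0.41265819, 0.23213503, 0.45277582])}
side {'vfov': 44.56766193145633, 'cx': 314.0751183902654, 'cy': 200.67052751201803, 'origin': array([-0.31283688,  0.86728305,  0.92388672]), 'attitude': array([-0.32822009, -0.16622387,  0.43841973,  0.82001789])}
wrist {'vfov': 65.37800590250009, 'cx': 319.3133500380463, 'cy': 206.03668741681255, 'origin': array([0.5503573 , 0.07661177, 0.37454085]), 'attitude': array([ 9.88322704e-01, -1.52373069e-01,  8.24971265e-04, -3.02855015e-05])}
```

View pics/scene0.png

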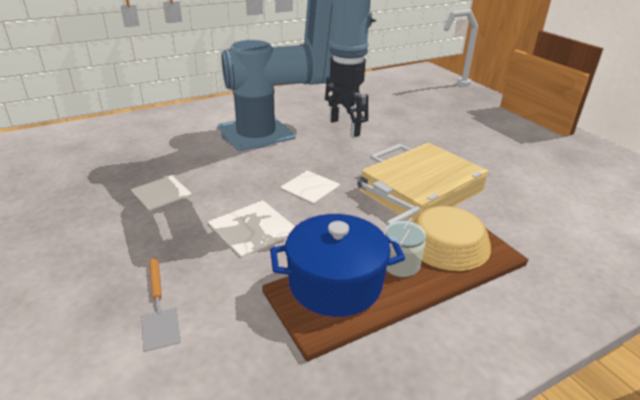

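View pics/side0.png

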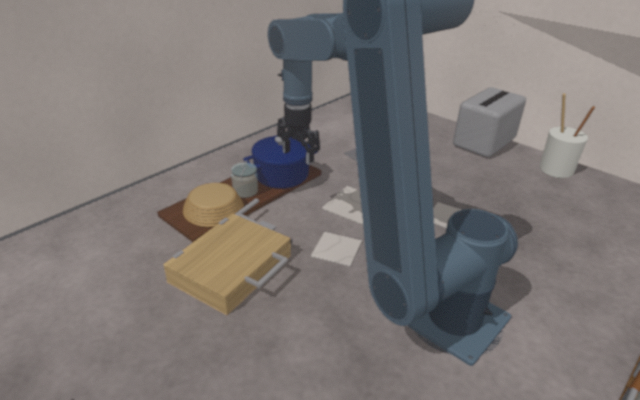

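View pics/wrist0.png

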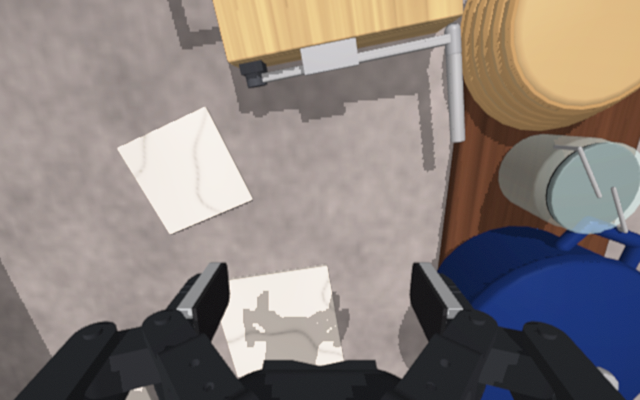

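```bash
cat >> h.py <<'E'
def ray(cp,u,v):
    f=200/np.tan(np.radians(cp['vfov']/2))
    d=np.array([(u-cp['cx'])/f,-(v-cp['cy'])/f,-1.])
    q=cp['attitude']; r=R.from_quat([q[1],q[2],q[3],q[0]])
    return np.array(cp['origin']),r.apply(d)
def onz(cp,u,v,z):
    o,d=ray(cp,u,v); return o+d*(z-o[2])/d[2]
def proj(cp,p):
    f=200/np.tan(np.radians(cp['vfov']/2))
    q=cp['attitude']; c=R.from_quat([q[1],q[2],q[3],q[0]]).inv().apply(np.atleast_2d(p)-cp['origin'])
    return np.c_[cp['cx']+f*c[:,0]/-c[:,2], cp['cy']-f*c[:,1]/-c[:,2]]
def crop(f,out,x0,x1,y0,y1,k=4):
    im=cv2.imread('pics/'+f)[y0:y1,x0:x1]; cv2.imwrite('pics/'+out,cv2.resize(im,None,fx=k,fy=k,interpolation=cv2.INTER_CUBIC))
E
python3 - <<'E'
from h import *
crop('scene0.png','s_c.png',340,500,135,235,5)
crop('side0.png','d_c.png',150,310,190,310,5)
crop('scene0.png','s_c2.png',120,350,160,270,3)
E
```

```text
(no output)
```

View pics/s_c.png

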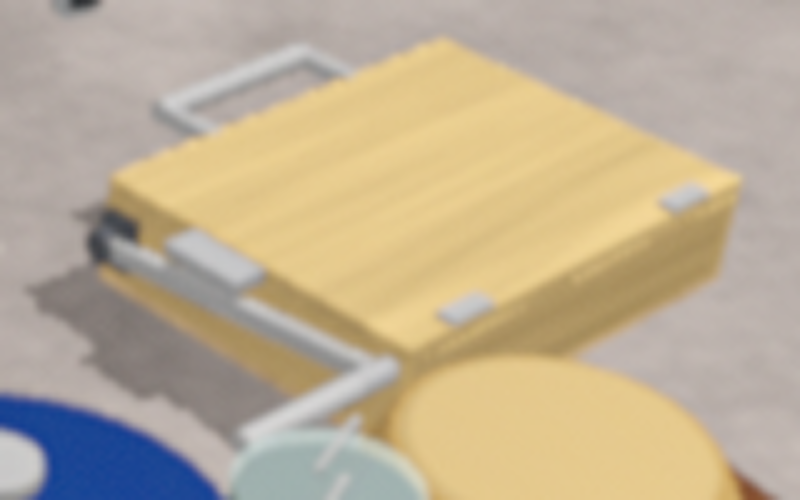

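View pics/d_c.png

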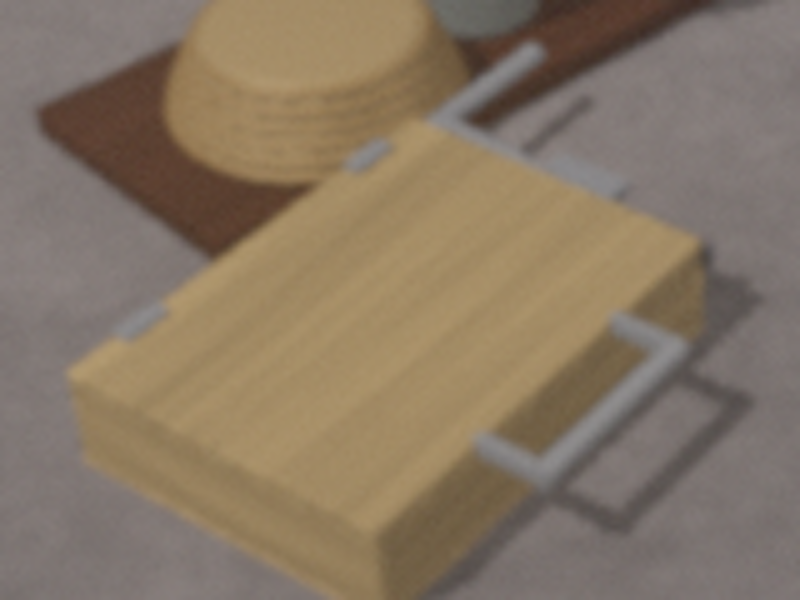

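View pics/s_c2.png

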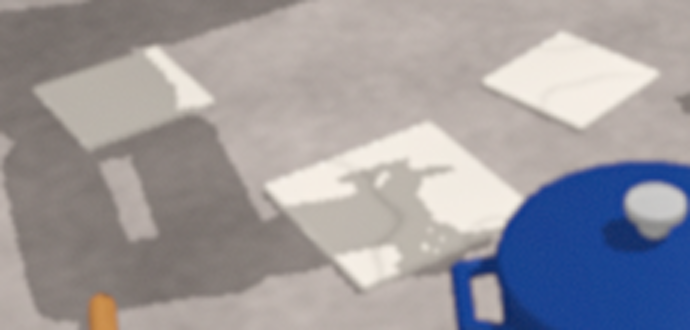

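Run:
```python
from h import *
s=camera_params('scene');d=camera_params('side')
C={}
for n,cp,pts in [('scene',s,[(429,142.6),(362,170.6),(422,205),(488.4,171)]),('side',d,[(225.6,297),(290.6,238.6),(234,214.4),(164,265)])]:
    P=np.array([onz(cp,*p,.065) for p in pts]); C[n]=P
    print(n,P.round(4).tolist(),[round(np.linalg.norm(P[i]-P[i-1]),4) for i in range(4)],P.mean(0))
print('handle side',onz(d,150+545/5,190+475/5,.061),onz(d,150+680/5,190+348/5,.061))
print('handle scene',onz(s,340+165/5,135+105/5,.061),onz(s,340+305/5,135+50/5,.061))
for n,p in [('slabL',[(265,187),(430,123),(525,197),(365,290)]),('sB',[(482,81),(563,33),(658,73),(582,128)]),('sC',[(33,90),(155,46),(214,102),(92,152)])]:
    P=np.array([onz(s,120+u/3,160+v/3,.008) for u,v in p]); print(n,P.round(3).tolist(),[round(np.linalg.norm(P[i]-P[i-1]),4) for i in range(4)],P.mean(0))
```

```text
scene [[0.424, 0.3862, 0.065], [0.4743, 0.1142, 0.065], [0.6781, 0.1536, 0.065], [0.6303, 0.4213, 0.065]] [np.float64(0.2093), np.float64(0.2766), np.float64(0.2076), np.float64(0.2719)] [0.55167399 0.26883273 0.065     ]
side [[0.4144, 0.3862, 0.065], [0.4631, 0.1176, 0.065], [0.6676, 0.1545, 0.065], [0.6209, 0.4254, 0.065]] [np.float64(0.2103), np.float64(0.273), np.float64(0.2078), np.float64(0.2749)] [0.54148448 0.27092267 0.065     ]
handle side [0.39066579 0.29998645 0.061     ] [0.41142615 0.18572095 0.061     ]
handle scene [0.41301253 0.19185379 0.061     ] [0.39310697 0.30587967 0.061     ]
slabL [[0.436, -0.304, 0.008], [0.411, -0.147, 0.008], [0.545, -0.122, 0.008], [0.594, -0.279, 0.008]] [np.float64(0.1598), np.float64(0.1587), np.float64(0.1368), np.float64(0.1645)] [ 0.4965286  -0.21294013  0.008     ]
sB [[0.368, -0.078, 0.008], [0.324, 0.029, 0.008], [0.429, 0.073, 0.008], [0.478, -0.033, 0.008]] [np.float64(0.1181), np.float64(0.1154), np.float64(0.1138), np.float64(0.1167)] [ 0.39987121 -0.00210685  0.008     ]
sC [[0.202, -0.442, 0.008], [0.174, -0.326, 0.008], [0.294, -0.304, 0.008], [0.323, -0.417, 0.008]] [np.float64(0.1236), np.float64(0.1192), np.float64(0.1213), np.float64(0.1163)] [ 0.24819333 -0.37225268  0.008     ]
```

Emit:
carry_out([
  [1,[0,0.05,0.02],2.5],
  [1,[0,0.05,0.02],2.5],
  [1,[0,0.05,0.02],2.5],
  [1,[0,0.05,0.02],2.5],
  [1,[0,0.05,0],0],
  [1,[0,0,0],0],
  [1,[0,0,0],0],
  [1,[0,0,0],0],
])

```text
time: 1.15
tcp_pos: [0.5501, 0.2488, 0.33]
tcp_rot: [-0.0, 0.643, 0.766, -0.0]
contact_force: [0.0, -0.3, 0.6]
finger_gap: 1.0
```

Run:
```python
from h import *
import json
print(camera_params('wrist')); s=sensors.read_state(); print(s['tcp_pos'],s['tcp_rot'],s['joint_pos'])
shot('wrist','w1.png')
```

```text
{'vfov': 65.37800590250009, 'cx': 319.3133500380463, 'cy': 206.03668741681255, 'origin': array([0.53756578, 0.32424722, 0.45493549]), 'attitude': array([ 0.9845753 , -0.15221582, -0.01269861,  0.0853262 ])}
[0.55009424 0.2487927  0.3300149 ] [-7.45109538e-05  6.43354950e-01  7.65567907e-01 -4.26112777e-04] [ 2.40389706e-01  3.20531254e-01  1.25841085e+00 -3.82871364e-04
  1.56342638e+00  6.73415899e-02]
```

View pics/w1.png

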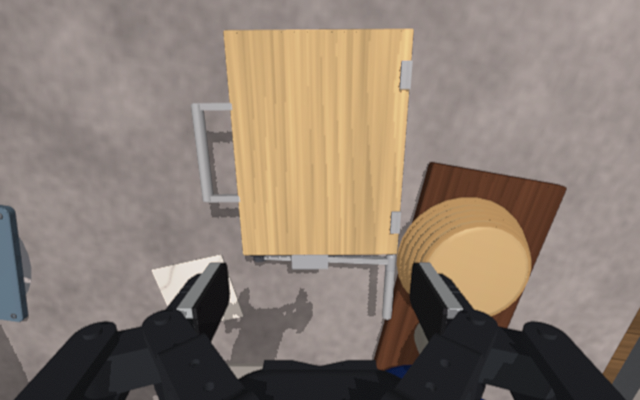

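Run:
```python
from h import *
crop('w1.png','w1c.png',180,440,15,275,3)
```

```text
(no output)
```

View pics/w1c.png

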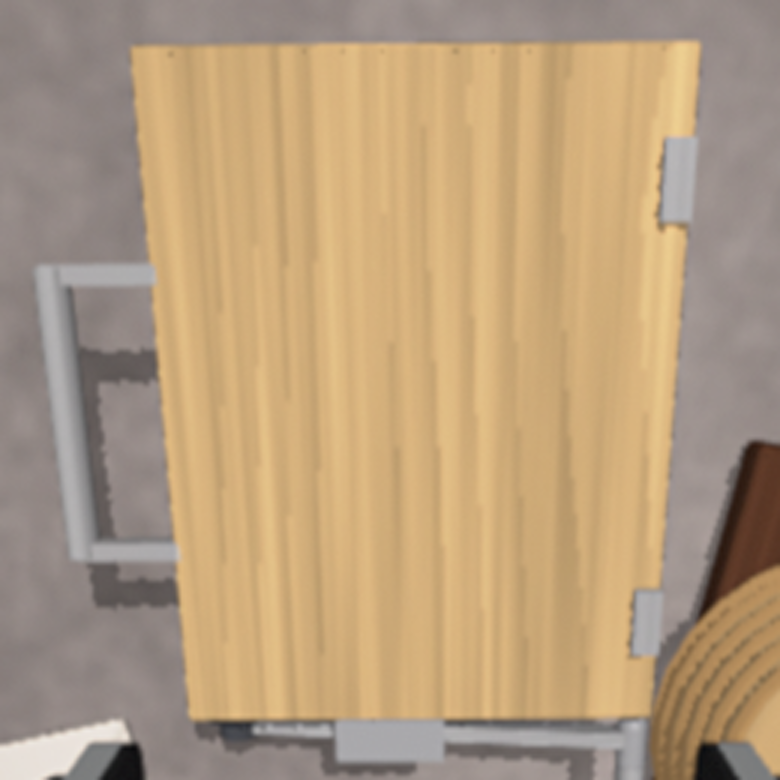

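Run:
```python
from h import *
w={'vfov': 65.37800590250009, 'cx': 319.3133500380463, 'cy': 206.03668741681255, 'origin': np.array([0.53756578, 0.32424722, 0.45493549]), 'attitude': np.array([ 0.9845753 , -0.15221582, -0.01269861,  0.0853262 ])}
P=np.array([onz(w,*p,.065) for p in [(224.3,30.3),(413.3,28.7),(397.7,254.3),(242.7,255)]])
print(P.round(4),[round(np.linalg.norm(P[i]-P[i-1]),4) for i in range(4)],P.mean(0))
for a,b in [(0,1),(3,2)]: d=P[b]-P[a]; print(np.degrees(np.arctan2(d[1],d[0])))
for a,b in [(3,0),(2,1)]: d=P[b]-P[a]; print(np.degrees(np.arctan2(d[1],d[0]))-90)
h=[onz(w,196,103.3,.061),onz(w,207.7,201,.061)]; print(h,(h[0]+h[1])/2,np.linalg.norm(h[0]-h[1]))
print(onz(w,391,261.7,.035),onz(w,388,319,.035))
ya=np.radians(10.2);ex=np.array([np.cos(ya),np.sin(ya),0]);ey=np.array([-ex[1],ex[0],0])
def box(c,x,y,z): return np.array([c[0],c[1],0])+ex*x+ey*y+np.array([0,0,z])
c=P.mean(0)
print('pred handle',box(c,-.146,0,.061),'peg',box(c,.101,-.221,.035),'pegbase',box(c,.101,-.153,.035),'pegend',box(c,.101,-.247,.035))
for n,f in [('scene','scene0.png'),('side','side0.png')]:
    print(n,proj(camera_params(n),[box(c,sx*.106,sy*.138,.065) for sx,sy in [(-1,1),(-1,-1),(1,-1),(1,1)]]).round(1).tolist())
```

```text
[[0.4189 0.3866 0.065 ]
 [0.6258 0.4242 0.065 ]
 [0.677  0.1523 0.065 ]
 [0.4664 0.1144 0.065 ]] [np.float64(0.2763), np.float64(0.2103), np.float64(0.2767), np.float64(0.214)] [0.54699774 0.26939773 0.065     ]
10.317112639229105
10.210669027913161
9.895669469033805
10.655980384299681
[array([0.39050411, 0.30328182, 0.061     ]), array([0.41235189, 0.18279427, 0.061     ])] [0.401428   0.24303804 0.061     ] 0.12245234048647644
[0.68081574 0.12551213 0.035     ] [0.70053335 0.02572652 0.035     ]
pred handle [0.40330518 0.24354336 0.061     ] peg [0.68553722 0.06977606 0.035     ] pegbase [0.67349546 0.13670136 0.035     ] pegend [0.69014143 0.04418697 0.035     ]
scene [[427.8, 141.8], [360.7, 169.4], [421.0, 204.6], [488.2, 170.2]]
side [[224.5, 296.2], [290.3, 237.5], [232.8, 213.0], [163.2, 263.7]]
```

Emit:
carry_out([
  [0.42,[-0.049,-0.002,-0.04],0.25],
  [0.42,[-0.049,-0.002,-0.04],0],
  [0.42,[-0.0495,-0.0016,-0.04],0],
  [0.42,[0,0,0],0],
  [0.42,[0,0,0],0],
  [0.42,[0,0,-0.05],0],
  [0.42,[0,0,0],0],
  [0.42,[0,0,0],0],
])

```text
time: 2.2
tcp_pos: [0.4068, 0.2447, 0.1638]
tcp_rot: [0.001, 0.641, 0.767, 0.001]
contact_force: [0.1, -0.7, 0.7]
finger_gap: 0.421
```

Run:
```python
from h import *
s=sensors.read_state(); print(s['tcp_pos'],s['tcp_rot'],s['contact_force'])
im=shot('wrist','w2.png'); 
im=shot('side','d2.png');crop('d2.png','d2c.png',150,350,150,310,4)
```

```text
[0.40675388 0.24472298 0.16382509] [0.00077936 0.6414018  0.76720387 0.00116096] [ 0.07145046 -0.69052662  0.66686098]
```

View pics/w2.png

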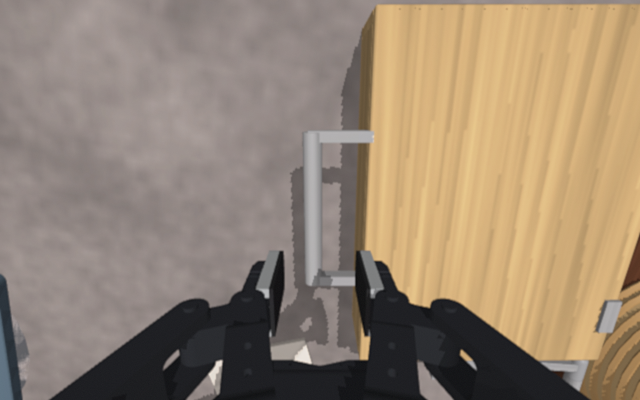

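View pics/d2c.png

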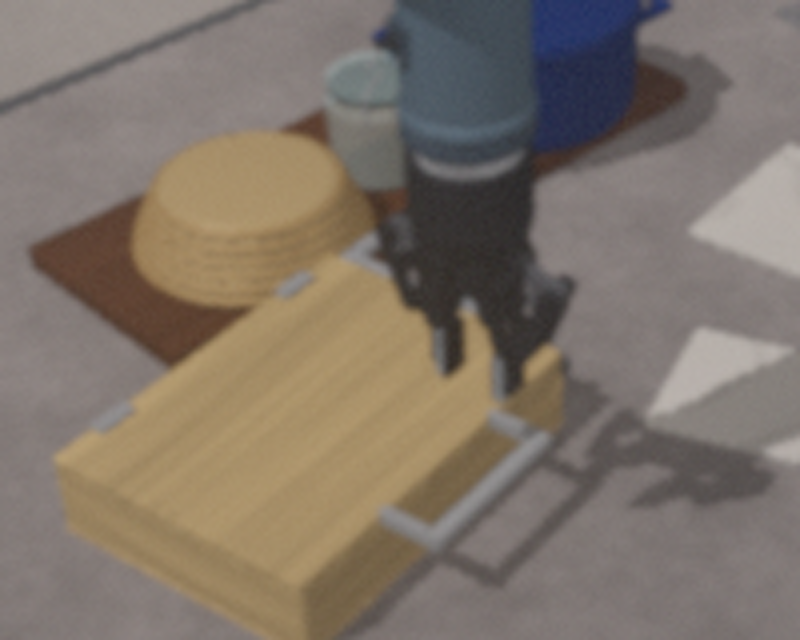

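Emit:
carry_out([
  [0.42,[-0.004,-0.0015,-0.035],0],
  [0.42,[0,0,-0.035],0],
  [0.42,[0,0,-0.033],0],
  [0.42,[0,0,0],0],
  [0,[0,0,0],0],
  [0,[0,0,0],0],
  [0,[0,0,0],0],
  [0,[0,0,0],0],
])

```text
time: 3.3
tcp_pos: [0.402, 0.2435, 0.0609]
tcp_rot: [0.001, 0.641, 0.767, 0.002]
contact_force: [-0.7, -0.3, 7.8]
finger_gap: 0.146
```

Run:
```python
from h import *
s=sensors.read_state(); print(s['tcp_pos'],s['tcp_rot'],s['contact_force'],s['finger_gap'],s['time'])
ya=np.radians(10.25);ex=np.array([np.cos(ya),np.sin(ya)]);
L=.25207;a0=np.arctan2(.006,.252)
prev=None
for i in range(0,61,10):
    th=min(.025*i,1.49); p=np.r_[np.array([.5465,.2693])+ex*(.106-L*np.cos(th+a0)), .055+L*np.sin(th+a0)]
    if prev is not None: print(i,p.round(4),((p-prev)/10).round(5))
    prev=p
```

```text
[0.40196993 0.24349918 0.06086716] [0.00100527 0.64106492 0.76748436 0.00158861] [-0.74096182 -0.28601671  7.84977238] 0.14639289826852378 3.3
10 [0.412  0.245  0.1232] [0.00092 0.00017 0.00622]
20 [0.436  0.2493 0.1811] [0.0024  0.00043 0.00579]
30 [0.4734 0.2561 0.2312] [0.00374 0.00068 0.00501]
40 [0.5218 0.2648 0.2703] [0.00484 0.00088 0.00391]
50 [0.5782 0.275  0.296 ] [0.00564 0.00102 0.00257]
60 [0.6367 0.2856 0.3067] [0.00585 0.00106 0.00106]
```

Emit:
carry_out([
  [0,[0.0005,0.0001,0.0063],0],
  [0,[0.0005,0.0001,0.0063],0],
  [0,[0.0005,0.0001,0.0063],0],
  [0,[0.0005,0.0001,0.0063],0],
  [0,[0.0005,0.0001,0.0063],0],
  [0,[0.0013,0.0002,0.0062],0],
  [0,[0.0013,0.0002,0.0062],0],
  [0,[0.0013,0.0002,0.0062],0],
  [0,[0.0013,0.0002,0.0062],0],
  [0,[0.0013,0.0003,0.0062],0],
])

```text
time: 4.55
tcp_pos: [0.4102, 0.2449, 0.1216]
tcp_rot: [0.0, 0.641, 0.767, 0.001]
contact_force: [6.0, 3.1, -11.4]
finger_gap: 0.135
```

Emit:
carry_out([
  [0,[0.002,0.0004,0.006],0],
  [0,[0.002,0.0004,0.006],0],
  [0,[0.002,0.0004,0.006],0],
  [0,[0.0021,0.0004,0.0059],0],
  [0,[0.0021,0.0004,0.0059],0],
  [0,[0.0027,0.0005,0.0057],0],
  [0,[0.0027,0.0005,0.0057],0],
  [0,[0.0028,0.0005,0.0056],0],
  [0,[0.0028,0.0005,0.0056],0],
  [0,[0.0028,0.0005,0.0056],0],
])

```text
time: 5.8
tcp_pos: [0.4327, 0.249, 0.1796]
tcp_rot: [-0.001, 0.641, 0.767, -0.001]
contact_force: [-2.5, 1.7, -7.7]
finger_gap: 0.138
```

Emit:
carry_out([
  [0,[0.0034,0.0006,0.0053],0],
  [0,[0.0034,0.0006,0.0053],0],
  [0,[0.0034,0.0006,0.0053],0],
  [0,[0.0034,0.0006,0.0052],0],
  [0,[0.0035,0.0006,0.0052],0],
  [0,[0.004,0.0007,0.0048],0],
  [0,[0.004,0.0007,0.0048],0],
  [0,[0.004,0.0007,0.0048],0],
  [0,[0.0041,0.0007,0.0047],0],
  [0,[0.0041,0.0007,0.0047],0],
])

```text
time: 7.05
tcp_pos: [0.4673, 0.2553, 0.2298]
tcp_rot: [-0.003, 0.641, 0.768, -0.003]
contact_force: [-13.8, -0.3, -0.6]
finger_gap: 0.14
```

Emit:
carry_out([
  [0,[0.0046,0.0008,0.0042],0],
  [0,[0.0046,0.0008,0.0042],0],
  [0,[0.0046,0.0008,0.0042],0],
  [0,[0.0046,0.0008,0.0042],0],
  [0,[0.0046,0.0009,0.0042],0],
  [0,[0.0051,0.0009,0.0036],0],
  [0,[0.0051,0.0009,0.0036],0],
  [0,[0.0051,0.0009,0.0036],0],
  [0,[0.0051,0.0009,0.0036],0],
  [0,[0.0051,0.0009,0.0036],0],
])

```text
time: 8.3
tcp_pos: [0.5151, 0.264, 0.2726]
tcp_rot: [-0.002, 0.641, 0.768, -0.002]
contact_force: [-21.1, -2.5, 18.2]
finger_gap: 0.143
```

Run:
```python
from h import *
s=sensors.read_state(); print(s['tcp_pos'],s['contact_force'],s['finger_gap'],s['time'],s['joint_pos'])
im=shot('side','d3.png')
```

```text
[0.5151456  0.26398241 0.27255234] [-21.10362134  -2.51363503  18.23837258] 0.14319693735233172 8.3 [2.80496759e-01 3.00705701e-01 1.42301331e+00 7.72489048e-04
 1.42370360e+00 1.00334800e-01]
```

View pics/d3.png

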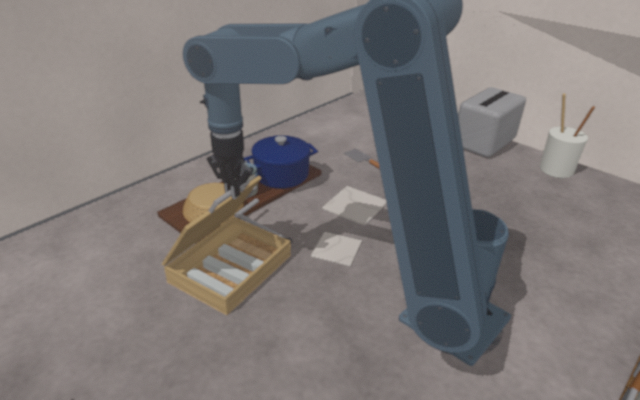

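Emit:
carry_out([
  [0,[0.0055,0.001,0.0034],0],
  [0,[0.0055,0.001,0.0034],0],
  [0,[0.0055,0.001,0.0034],0],
  [0,[0.0055,0.001,0.0034],0],
  [0,[0.0055,0.001,0.0034],0],
  [0,[0.0058,0.001,0.0027],0],
  [0,[0.0058,0.001,0.0027],0],
  [0,[0.0058,0.001,0.0027],0],
  [0,[0.0058,0.001,0.0027],0],
  [0,[0.0058,0.001,0.0027],0],
])

```text
time: 9.6
tcp_pos: [0.5745, 0.2747, 0.3031]
tcp_rot: [-0.0, 0.641, 0.768, 0.001]
contact_force: [-10.6, 1.2, 5.4]
finger_gap: 0.138
```

Emit:
carry_out([
  [0,[0.006,0.0011,0.0015],0],
  [0,[0.006,0.0011,0.0015],0],
  [0,[0.006,0.0011,0.0015],0],
  [0,[0.006,0.0011,0.0014],0],
  [0,[0.006,0.0011,0.0014],0],
  [0,[0.0062,0.0011,0.0007],0],
  [0,[0.0062,0.0011,0.0007],0],
])

```text
time: 10.48
tcp_pos: [0.6178, 0.2825, 0.3128]
tcp_rot: [0.001, 0.641, 0.768, 0.002]
contact_force: [-8.9, 2.4, 12.5]
finger_gap: 0.137
```

Run:
```python
from h import *
s=sensors.read_state(); print(s['tcp_pos'],s['contact_force'],s['finger_gap'],s['time'],s['joint_pos'])
im=shot('side','d4.png');im=shot('scene','s4.png')
crop('d4.png','d4c.png',140,320,120,310,4)
crop('s4.png','s4c.png',320,500,60,260,4)
```

```text
[0.61779348 0.28250802 0.31279555] [-8.85719406  2.39108656 12.45454059] 0.13662089898731047 10.475 [2.64699806e-01 4.69405606e-01 1.07819303e+00 7.21265841e-04
 1.59022001e+00 8.49138962e-02]
```

View pics/d4c.png

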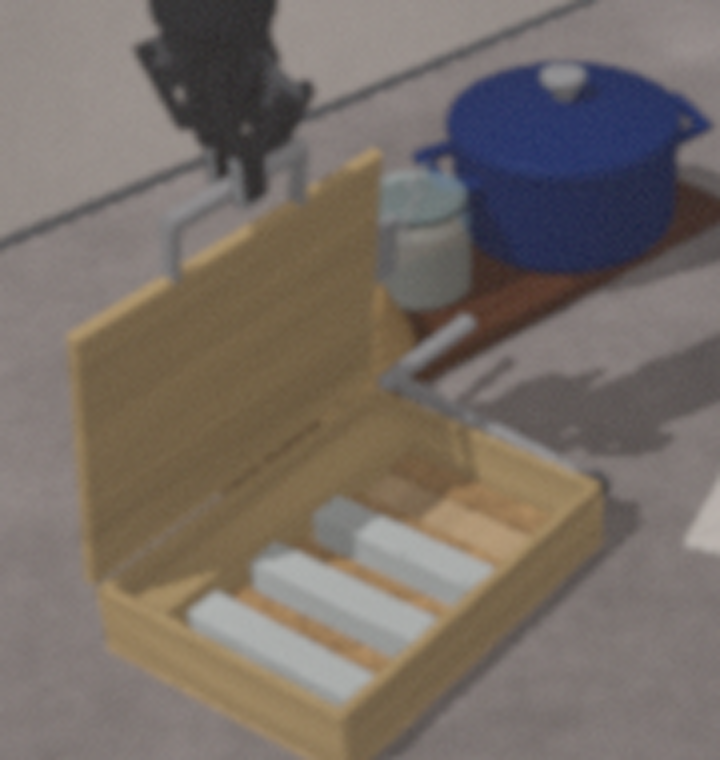

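View pics/s4c.png

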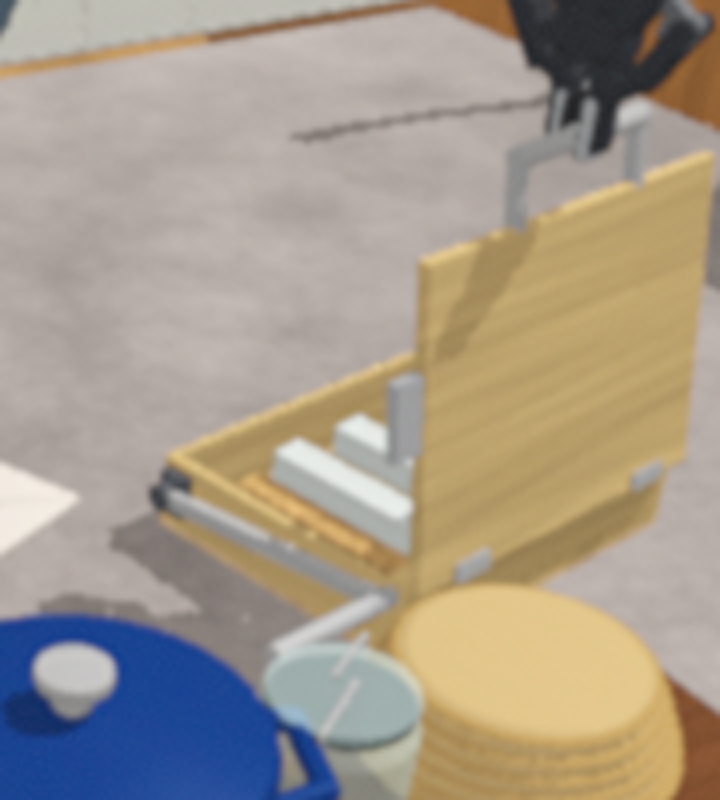

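Emit:
carry_out([
  [0,[0.006,0.0011,0.0005],0],
  [0,[0.006,0.0011,0.0005],0],
  [0,[0.004,0.0007,0.0002],0],
  [0,[0,0,0],0],
  [0.45,[0,0,0],0],
  [0.45,[0,0,0],0],
  [0.45,[0,0,0.03],0],
  [0.45,[0,0,0.04],0],
  [0.45,[0.012,-0.04,0],0],
  [0.45,[0.014,-0.05,0],0],
])

```text
time: 11.82
tcp_pos: [0.6609, 0.1946, 0.3799]
tcp_rot: [0.001, 0.64, 0.768, 0.001]
contact_force: [0.8, -0.1, -0.9]
finger_gap: 0.448
```

Emit:
carry_out([
  [0.45,[0.014,-0.05,0],0],
  [0.45,[0.014,-0.05,-0.02],0],
  [0.45,[0,-0.02,-0.05],0],
  [0.45,[0,0,-0.05],0],
  [0.45,[0,0,0],0],
])

```text
time: 12.45
tcp_pos: [0.686, 0.0739, 0.254]
tcp_rot: [-0.004, 0.642, 0.767, -0.003]
contact_force: [-0.4, 0.2, 0.2]
finger_gap: 0.451
```

Run:
```python
from h import *
s=sensors.read_state(); print(s['tcp_pos'],s['tcp_rot'],s['contact_force'],s['finger_gap'],s['time'],s['joint_pos'])
w=camera_params('wrist');print(w)
im=shot('wrist','w5.png');im=shot('scene','s5.png')
ya=np.radians(10.25);ex=np.array([np.cos(ya),np.sin(ya),0]);ey=np.array([-ex[1],ex[0],0])
def box(x,y,z): return np.array([.5465,.2693,0])+ex*x+ey*y+np.array([0,0,z])
print(proj(w,[box(.101,-.153,.035),box(.101,-.221,.035),box(.101,-.247,.035)]),box(.101,-.221,.035))
```

```text
[0.68604859 0.07394372 0.25397413] [-0.00391461  0.64158939  0.76703186 -0.00314073] [-0.40386854  0.24533516  0.17266463] 0.45089470394871534 12.45 [-5.37406947e-02  5.19433217e-01  1.13711491e+00 -3.35241282e-04
  1.49507660e+00 -2.31351806e-01]
{'vfov': 65.37800590250009, 'cx': 319.3133500380463, 'cy': 206.03668741681255, 'origin': array([0.67431241, 0.14925023, 0.37907995]), 'attitude': array([ 0.98448173, -0.15142131, -0.00844958,  0.08829446])}
[[319.39267999 120.08490276]
 [319.48142985 182.4493215 ]
 [319.51270934 204.42937709]] [0.68521363 0.0697993  0.035     ]
```

View pics/w5.png

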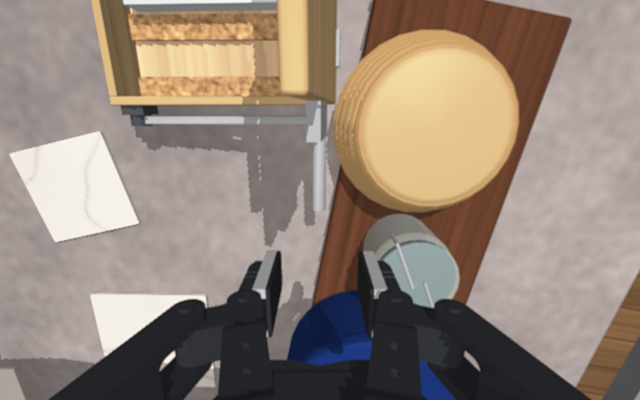

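View pics/s5.png

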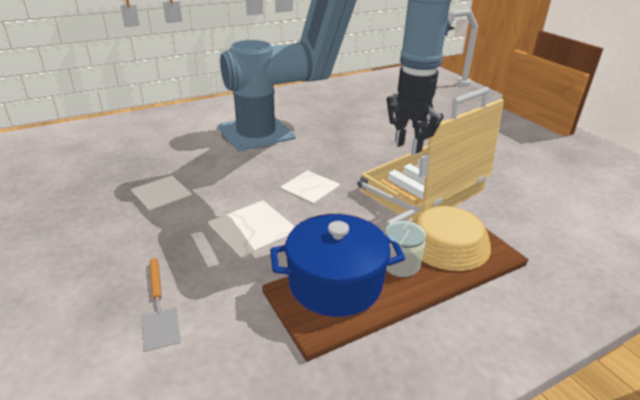

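```bash
python3 - <<'E'
from h import *
w={'vfov': 65.37800590250009, 'cx': 319.3133500380463, 'cy': 206.03668741681255,'origin': np.array([0.67431241, 0.14925023, 0.37907995]), 'attitude':np.array([ 0.98448173, -0.15142131, -0.00844958,  0.08829446])}
c0=np.array([.5465,.2693]);ya=np.radians(10.25);ex=np.array([np.cos(ya),np.sin(ya)]);ey=np.array([-ex[1],ex[0]])
def b(u,v,z):
    p=onz(w,u,v,z)[:2]-c0; return (p@ex).round(4),(p@ey).round(4)
print('peg axis',b(320,130,.035),b(320,180,.035),'end',b(320,210,.035))
print('banneton topcentre z.08',b(442,122,.08),'left edge', [b(335,v,.02) for v in (100,120)], b(341,160,.03),b(360,195,.03))
print('jar top',b(420,272,.115),'left',b(363,245,.02))
print('board edge',b(340,180,.018),b(330,230,.018))
E
python3 -c "
from h import *
crop('w5.png','w5c.png',290,500,90,290,4)"
```

```text
peg axis (np.float64(0.1016), np.float64(-0.1633)) (np.float64(0.1016), np.float64(-0.2182)) end (np.float64(0.1016), np.float64(-0.2538))
banneton topcentre z.08 (np.float64(0.2147), np.float64(-0.1533)) left edge [(np.float64(0.1179), np.float64(-0.1324)), (np.float64(0.1182), np.float64(-0.1535))] (np.float64(0.1251), np.float64(-0.1964)) (np.float64(0.1479), np.float64(-0.237))
jar top (np.float64(0.197), np.float64(-0.2892)) left (np.float64(0.1554), np.float64(-0.3048))
board edge (np.float64(0.1251), np.float64(-0.222)) (np.float64(0.1138), np.float64(-0.2855))
```

View pics/w5c.png

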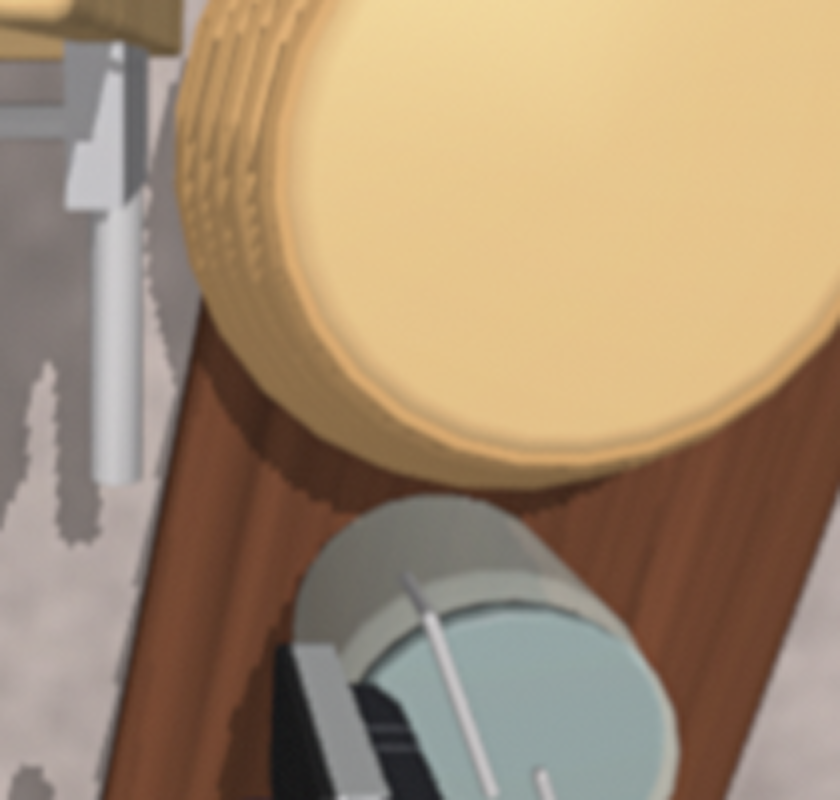

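Emit:
carry_out([
  [0.38,[0.0006,-0.009,-0.05],0],
  [0.38,[0,0,-0.05],0],
  [0.38,[0,0,-0.05],0],
  [0.38,[0,0,-0.035],0],
  [0.38,[0,0,-0.015],0],
  [0.38,[0,0,-0.011],0],
  [0.38,[0,0,0],0],
  [0,[0,0,0],0],
  [0,[0,0,0],0],
  [0,[0,0,0],0],
])

```text
time: 13.8
tcp_pos: [0.6849, 0.065, 0.0476]
tcp_rot: [-0.003, 0.641, 0.768, -0.003]
contact_force: [-11.7, -3.0, -0.2]
finger_gap: 0.142
```

Run:
```python
from h import *
s=sensors.read_state(); print(s['tcp_pos'],s['tcp_rot'],s['contact_force'],s['finger_gap'],s['time'])
im=shot('wrist','w6.png');im=shot('scene','s6.png');crop('s6.png','s6c.png',340,520,80,280,4)
```

```text
[0.68488951 0.06503652 0.04756286] [-0.00304997  0.64095359  0.76756623 -0.00335719] [-11.70924689  -3.00878378  -0.22901168] 0.14196138697037558 13.8
```

View pics/w6.png

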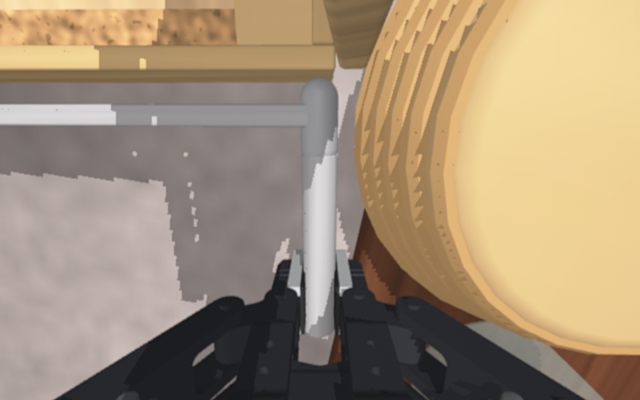

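View pics/s6c.png

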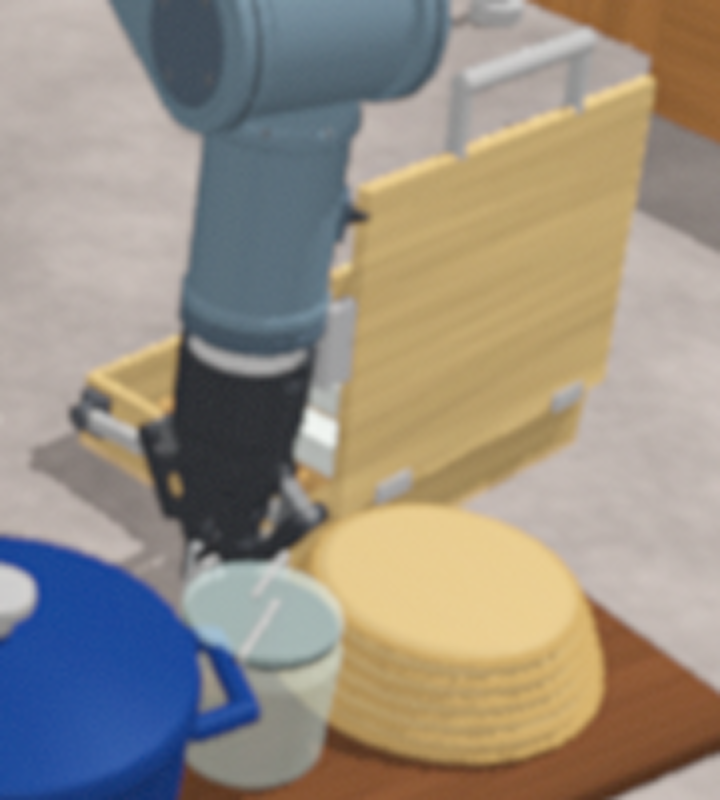

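Emit:
carry_out([
  [0,[-0.0007,-0.0001,0.0095],0],
  [0,[-0.0007,-0.0001,0.0095],0],
  [0,[-0.0007,-0.0001,0.0095],0],
  [0,[-0.0021,-0.0004,0.0093],0],
  [0,[-0.0021,-0.0004,0.0093],0],
  [0,[-0.0021,-0.0004,0.0093],0],
  [0,[-0.0034,-0.0006,0.0088],0],
  [0,[-0.0034,-0.0006,0.0088],0],
  [0,[-0.0034,-0.0006,0.0088],0],
])

```text
time: 15.02
tcp_pos: [0.6605, 0.0609, 0.1258]
tcp_rot: [-0.009, 0.641, 0.767, -0.009]
contact_force: [-20.6, -7.9, -14.8]
finger_gap: 0.144
```

Run:
```python
from h import *
s=sensors.read_state(); print(s['tcp_pos'],s['tcp_rot'],s['contact_force'],s['finger_gap'],s['time'])
im=shot('scene','s7.png');crop('s7.png','s7c.png',340,520,80,280,4)
```

```text
[0.66048019 0.06093125 0.12579136] [-0.00854173  0.64106155  0.76739363 -0.00861019] [-20.63156674  -7.91484174 -14.78335889] 0.14393239023307028 15.025
```

View pics/s7c.png

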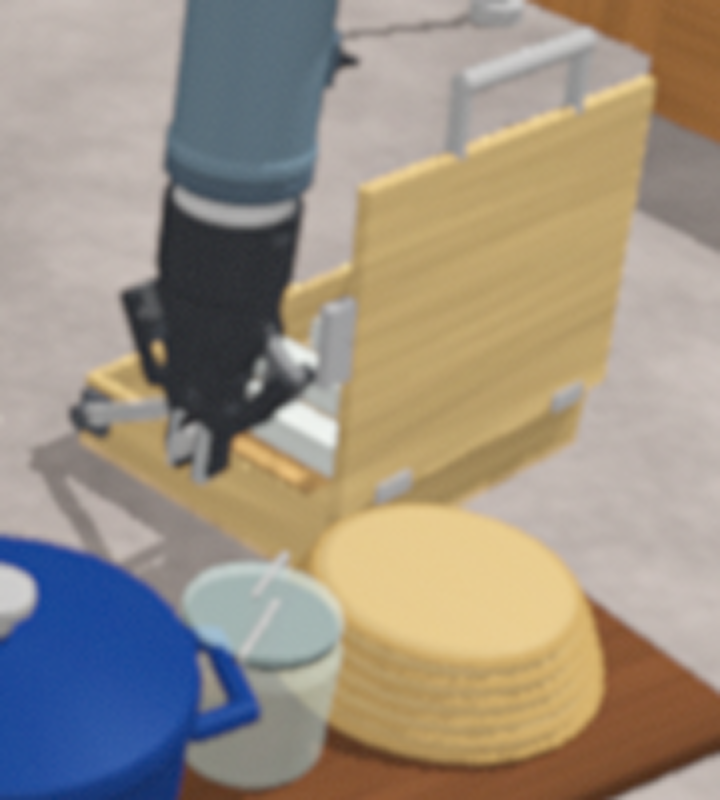

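Emit:
carry_out([
  [0,[-0.0058,-0.001,0.0083],0],
  [0,[-0.0058,-0.001,0.0083],0],
  [0,[-0.0058,-0.001,0.0083],0],
  [0,[-0.0065,-0.0012,0.0076],0],
  [0,[-0.0065,-0.0012,0.0075],0],
  [0,[-0.006,-0.0011,0.0075],0],
  [0,[-0.003,-0.0005,0.004],0],
  [0,[0,0,0],0],
])

```text
time: 16.08
tcp_pos: [0.6357, 0.0572, 0.1737]
tcp_rot: [0.001, 0.641, 0.767, 0.003]
contact_force: [35.4, 6.2, -60.7]
finger_gap: 0.135
```

Run:
```python
from h import *
s=sensors.read_state(); print(s['tcp_pos'],s['tcp_rot'],s['contact_force'],s['finger_gap'],s['time'])
im=shot('scene','s8.png');crop('s8.png','s8c.png',340,520,80,280,4)
im=shot('wrist','w8.png')
```

```text
[0.63569171 0.05721799 0.17367985] [5.56250256e-04 6.41387254e-01 7.67209821e-01 3.34226344e-03] [ 35.42180956   6.21331111 -60.70372502] 0.13539536452671846 16.075
```

View pics/s8c.png

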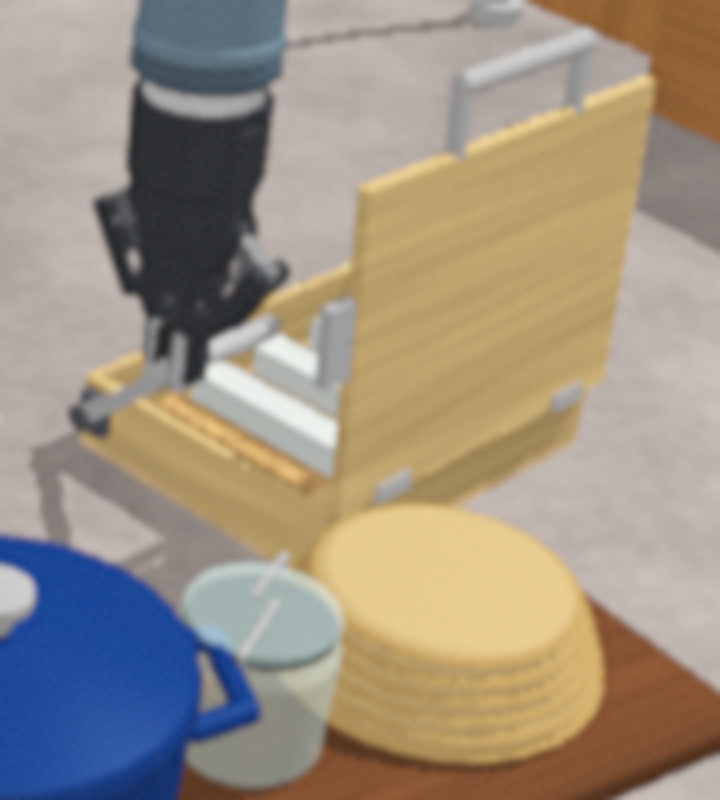

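View pics/w8.png

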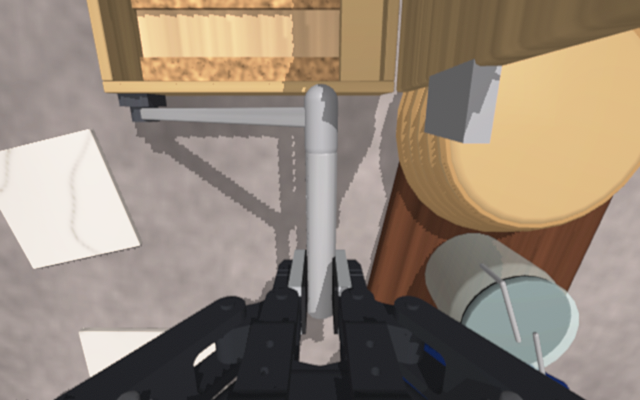

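Emit:
carry_out([
  [0,[0.002,0,-0.004],0],
  [0,[0,0,0],0],
  [0.4,[0,0,0],0],
  [0.4,[0,0,0],0],
  [0.4,[0,0,0.03],0],
  [0.6,[0,-0.02,0.05],0],
  [0.6,[-0.03,-0.06,0.05],0],
  [0.6,[-0.04,-0.06,0.03],0],
  [0.6,[-0.04,-0.06,0],0],
  [0.6,[0,-0.01,0],0],
])

```text
time: 17.42
tcp_pos: [0.5418, -0.1222, 0.3224]
tcp_rot: [0.002, 0.643, 0.766, -0.0]
contact_force: [0.8, 0.5, 0.1]
finger_gap: 0.606
```

Run:
```python
from h import *
s=sensors.read_state(); print(s['tcp_pos'],s['tcp_rot'],s['contact_force'],s['finger_gap'],s['time'])
print(camera_params('wrist'))
im=shot('wrist','w9.png'); im=shot('scene','s9.png')
```

```text
[ 0.54178803 -0.12222493  0.32236421] [ 1.90411211e-03  6.42806736e-01  7.66026024e-01 -7.06924792e-05] [0.83962446 0.53611643 0.07915468] 0.6060879496782621 17.425
{'vfov': 65.37800590250009, 'cx': 319.3133500380463, 'cy': 206.03668741681255, 'origin': array([ 0.52871096, -0.04654146,  0.44707814]), 'attitude': array([ 0.98433767, -0.15334347, -0.01442265,  0.08577363])}
```

View pics/w9.png

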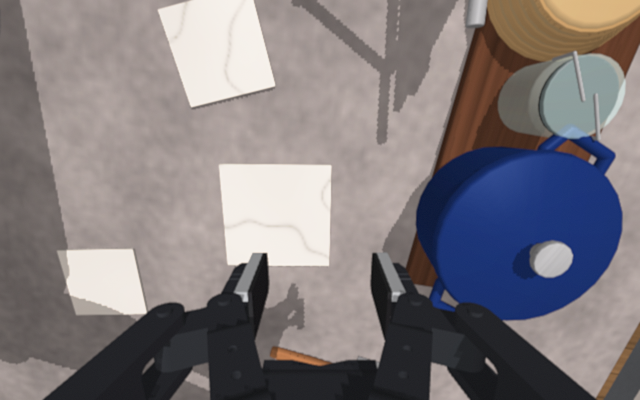

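View pics/s9.png

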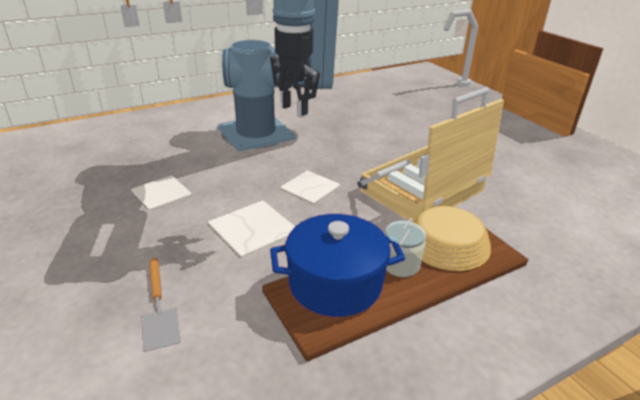

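```bash
python3 - <<'E'
from h import *
w={'vfov': 65.37800590250009, 'cx': 319.3133500380463, 'cy': 206.03668741681255, 'origin': np.array([ 0.52871096, -0.04654146,  0.44707814]), 'attitude': np.array([ 0.98433767, -0.15334347, -0.01442265,  0.08577363])}
im=cv2.imread('pics/w9.png'); m=(im.min(2)>200).astype(np.uint8)
m[:,:200]=0;m[:150]=0;m[:,345:]=0
# edge line fits from mask
ys,xs=np.nonzero(m)
def fit(pts): 
    vx,vy,x0,y0=cv2.fitLine(np.float32(pts),cv2.DIST_HUBER,0,.01,.01).ravel(); return np.array([x0,y0]),np.array([vx,vy])
L=fit([(np.nonzero(m[r,:300])[0].min()-.5,r) for r in range(175,245)])
Rr=fit([(np.nonzero(m[r])[0].max()+.5,r) for r in range(175,255)])
T=fit([(c,np.nonzero(m[:,c])[0].min()-.5) for c in range(228,322)])
B=fit([(c,np.nonzero(m[:,c])[0].max()+.5) for c in range(270,322)])
def X(a,b):
    t=np.linalg.solve(np.c_[a[1],-b[1]],b[0]-a[0]); return a[0]+t[0]*a[1]
px=[X(L,T),X(T,Rr),X(Rr,B),X(B,L)]; print(np.round(px,1).tolist())
P=np.array([onz(w,*p,.008) for p in px]); print(P.round(4).tolist(),[round(np.linalg.norm(P[i]-P[i-1]),4) for i in range(4)],P.mean(0))
for a,b in [(0,1),(3,2)]: d=P[b]-P[a]; print(np.degrees(np.arctan2(d[1],d[0])))
for a,b in [(3,0),(2,1)]: d=P[b]-P[a]; print(np.degrees(np.arctan2(d[1],d[0]))-90)
print(proj(camera_params('scene'),P).round(1).tolist())
print('pot left',onz(w,416,215,.15),'board',onz(w,428,210,.02),'spat',onz(w,300,352,.01))
E
python3 -c "
from h import *
crop('s9.png','s9c.png',190,310,180,270,6)"
```

```text
[[218.1999969482422, 163.1999969482422], [330.79998779296875, 164.8000030517578], [328.8999938964844, 265.5], [227.5, 265.5]]
[[0.4019, -0.1466, 0.008], [0.5594, -0.1212, 0.008], [0.5858, -0.2788, 0.008], [0.4286, -0.3063, 0.008]] [np.float64(0.1619), np.float64(0.1595), np.float64(0.1598), np.float64(0.1595)] [ 0.49392786 -0.21320224  0.008     ]
9.172037707727004
9.913806380496641
9.483359402023893
9.49859523663956
[[262.3, 199.3], [297.8, 228.8], [240.2, 254.5], [206.5, 220.9]]
pot left [ 0.643668   -0.13241725  0.15      ] board [ 0.70903105 -0.15958331  0.02      ] spat [ 0.56684337 -0.45093844  0.01      ]
```

View pics/s9c.png

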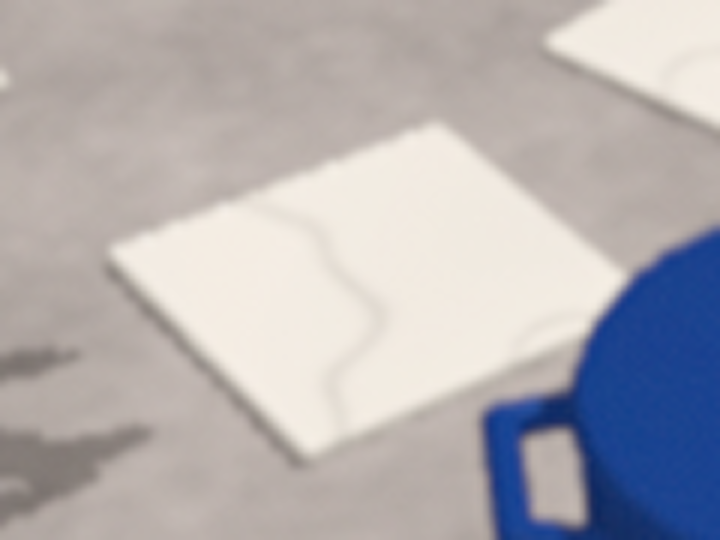

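Emit:
carry_out([
  [0.6,[-0.0093,0.042,0.002],10],
  [0.6,[-0.0093,0.042,0.002],10],
  [0.6,[-0.0093,0.042,0.002],10],
  [0.6,[-0.0093,0.042,0.002],10],
  [0.6,[-0.0093,0.042,0],10],
  [0.6,[-0.0093,0.042,0],10],
  [0.6,[-0.0093,0.042,0],10],
  [0.6,[-0.0093,0.042,0],10],
  [0.6,[-0.0093,0.039,0],10],
  [0.6,[0,0,0],0],
])

```text
time: 18.77
tcp_pos: [0.4586, 0.2596, 0.3279]
tcp_rot: [-0.0, -0.093, 0.996, 0.001]
contact_force: [0.2, -0.1, 0.0]
finger_gap: 0.601
```

Emit:
carry_out([
  [0.5,[0,0,0],0],
  [0.5,[0,0,0],0],
  [0.5,[0,0,0],0],
  [0.5,[0,0,0],0],
  [0.5,[0,0,0],0],
  [0.5,[0,0,0],0],
  [0.5,[0,0,0],0],
  [0.5,[0,0,0],0],
  [0.5,[0,0,0],0],
  [0.5,[0,0,0],0],
])

```text
time: 20.02
tcp_pos: [0.4601, 0.2557, 0.3277]
tcp_rot: [0.0, -0.089, 0.996, -0.0]
contact_force: [0.8, 0.7, -0.4]
finger_gap: 0.497
```

Run:
```python
from h import *
s=sensors.read_state(); print(s['tcp_pos'],s['tcp_rot'],s['contact_force'],s['finger_gap'],s['time'],s['joint_pos'])
print(camera_params('wrist'))
im=shot('wrist','w10.png'); im=shot('scene','s10.png')
```

```text
[0.46012236 0.25568964 0.32770617] [ 3.43109416e-05 -8.93715183e-02  9.95998359e-01 -1.78575083e-05] [ 0.77262318  0.72627194 -0.35780483] 0.49691014034700887 20.025 [ 2.95164999e-01  1.74807530e-01  1.45461124e+00 -4.90611668e-05
  1.51211400e+00 -1.45461029e+00]
{'vfov': 65.37800590250009, 'cx': 319.3133500380463, 'cy': 206.03668741681255, 'origin': array([0.38519582, 0.24182476, 0.45264753]), 'attitude': array([ 0.63370373, -0.09781192, -0.1159782 ,  0.75855222])}
```

View pics/w10.png

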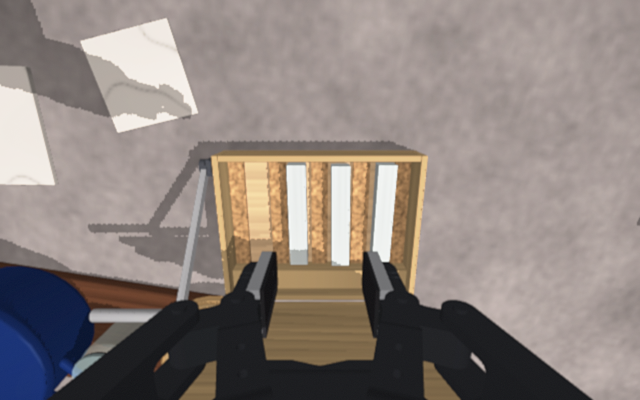

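View pics/s10.png

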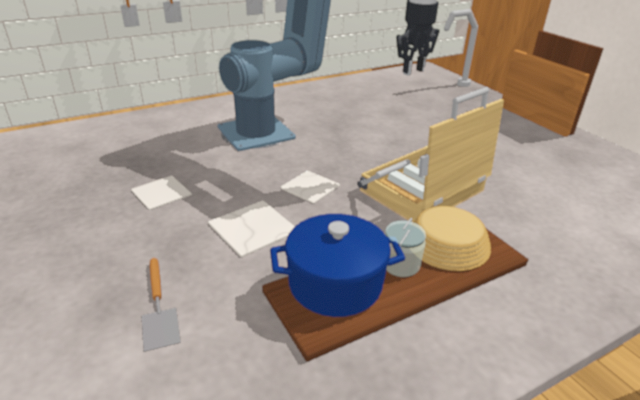

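Emit:
carry_out([
  [0.5,[0,0,0],0],
  [0.5,[0,0,0],0],
  [0.5,[0,0,0],0],
  [0.5,[0,0,0],0],
  [0.5,[0,0,0],0],
  [0.5,[0,0,0],0],
  [0.5,[0,0,0],0],
  [0.5,[0,0,0],0],
  [0.5,[0,0,0],0],
  [0.5,[0,0,0],0],
])

```text
time: 21.38
tcp_pos: [0.4601, 0.2557, 0.3277]
tcp_rot: [-0.0, -0.089, 0.996, -0.0]
contact_force: [0.1, 0.0, -0.3]
finger_gap: 0.501
```

Emit:
carry_out([
  [0.5,[0,0,0],0],
  [0.5,[0,0,0],0],
  [0.5,[0,0,0],0],
  [0.5,[0,0,0],0],
  [0.5,[0,0,0],0],
  [0.5,[0,0,0],0],
  [0.5,[0,0,0],0],
  [0.5,[0,0,0],0],
  [0.5,[0,0,0],0],
  [0.5,[0,0,0],0],
])

```text
time: 22.62
tcp_pos: [0.4601, 0.2557, 0.3277]
tcp_rot: [-0.0, -0.089, 0.996, -0.0]
contact_force: [-1.0, 0.1, 0.0]
finger_gap: 0.498
```

Emit:
carry_out([
  [0.5,[0,0,0],0],
  [0.5,[0,0,0],0],
  [0.5,[0,0,0],0],
  [0.5,[0,0,0],0],
  [0.5,[0,0,0],0],
  [0.5,[0,0,0],0],
  [0.5,[0,0,0],0],
  [0.5,[0,0,0],0],
  [0.5,[0,0,0],0],
  [0.5,[0,0,0],0],
])

```text
time: 23.88
tcp_pos: [0.4601, 0.2557, 0.3277]
tcp_rot: [-0.0, -0.089, 0.996, 0.0]
contact_force: [-0.7, -0.4, -0.2]
finger_gap: 0.501
```

Emit:
carry_out([
  [0.5,[0,0,0],0],
  [0.5,[0,0,0],0],
  [0.5,[0,0,0],0],
  [0.5,[0,0,0],0],
  [0.5,[0,0,0],0],
  [0.5,[0,0,0],0],
  [0.5,[0,0,0],0],
  [0.5,[0,0,0],0],
  [0.5,[0,0,0],0],
  [0.5,[0,0,0],0],
])

```text
time: 25.12
tcp_pos: [0.4601, 0.2557, 0.3277]
tcp_rot: [-0.0, -0.089, 0.996, -0.0]
contact_force: [-0.8, 0.5, -0.1]
finger_gap: 0.499
```

Emit:
carry_out([
  [0.5,[0,0,0],0],
  [0.5,[0,0,0],0],
  [0.5,[0,0,0],0],
  [0.5,[0,0,0],0],
  [0.5,[0,0,0],0],
  [0.5,[0,0,0],0],
  [0.5,[0,0,0],0],
  [0.5,[0,0,0],0],
  [0.5,[0,0,0],0],
  [0.5,[0,0,0],0],
])

```text
time: 26.38
tcp_pos: [0.4601, 0.2557, 0.3277]
tcp_rot: [-0.0, -0.089, 0.996, 0.0]
contact_force: [0.1, 0.0, 0.0]
finger_gap: 0.497
```

Run:
```python
from h import *
im=shot('scene','s11.png')
a=cv2.imread('pics/s10.png'); 
o=np.hstack([x[70:230,340:520] for x in (cv2.imread('pics/s6.png'),a,im)])
cv2.imwrite('pics/cmp.png',cv2.resize(o,None,fx=1.48,fy=1.48*2))
c0=np.array([.5465,.2693]);ya=np.radians(10.25);ex=np.array([np.cos(ya),np.sin(ya)]);ey=np.array([-ex[1],ex[0]])
for th in (1.45,1.4,1.3,1.2,1.16):
    x=.106-.252*np.cos(th+.024);z=.055+.252*np.sin(th+.024)
    print(th,proj(camera_params('scene'),[np.r_[c0+ex*x+ey*y,z] for y in(-.06,.06)]).round(1).tolist())
```

```text
1.45 [[450.5, 99.6], [482.1, 88.4]]
1.4 [[445.9, 98.5], [477.5, 87.5]]
1.3 [[437.0, 97.3], [468.6, 86.5]]
1.2 [[428.4, 97.1], [460.0, 86.6]]
1.16 [[425.1, 97.4], [456.6, 86.9]]
```

View pics/cmp.png

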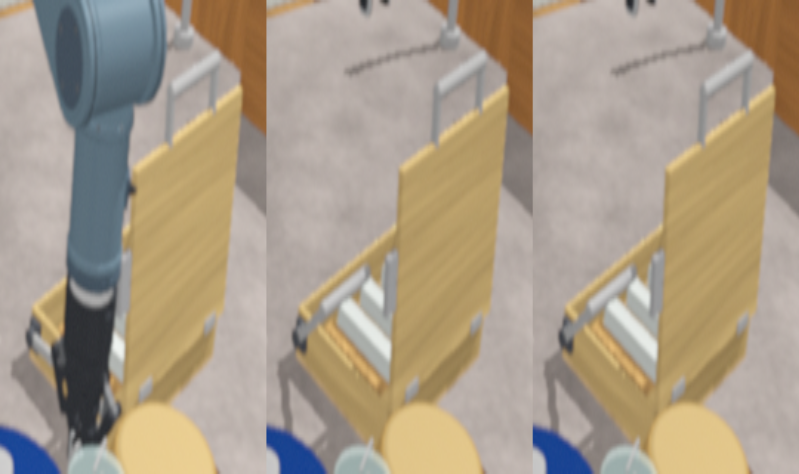

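Emit:
carry_out([
  [0,[0.02,0.004,0.025],0],
  [0,[0.04,0.007,0.02],0],
  [0,[0.05,0.0085,0],0],
  [0,[0.05,0.0085,0],0],
  [0,[0.05,0.008,0],0],
  [0,[0,0,0],0],
  [0,[0,0,0],0],
])

```text
time: 27.3
tcp_pos: [0.6699, 0.2917, 0.3718]
tcp_rot: [-0.001, -0.089, 0.996, -0.0]
contact_force: [-0.3, -0.6, 1.2]
finger_gap: 0.001
```

Run:
```python
from h import *
s=sensors.read_state(); print(s['tcp_pos'],s['tcp_rot'],s['contact_force'],s['finger_gap'],s['time'],s['joint_pos'])
im=shot('wrist','w12.png');im=shot('scene','s12.png');crop('s12.png','s12c.png',380,540,40,200,4)
print((camera_params('wrist')))
c0=np.array([.5465,.2693]);ya=np.radians(10.25);ex=np.array([np.cos(ya),np.sin(ya)]);ey=np.array([-ex[1],ex[0]])
print((s['tcp_pos'][:2]-c0)@ex)
for th in (1.5,1.45):
    x=.106-.252*np.cos(th+.024);z=.055+.252*np.sin(th+.024)
    print(th,proj(camera_params('wrist'),[np.r_[c0+ex*x+ey*y,z] for y in(-.06,.06)]).round(1).tolist(),proj(camera_params('scene'),[np.r_[c0+ex*x+ey*y,z] for y in(-.06,.06)]).round(1).tolist())
```

```text
[0.66988548 0.29166804 0.37176753] [-9.18170232e-04 -8.93253776e-02  9.96002072e-01 -7.76332871e-05] [-0.31740391 -0.56923769  1.19214413] 0.0011832234824103308 27.3 [ 2.58336314e-01  5.83554392e-01  7.55317933e-01  1.59963484e-04
  1.80455664e+00 -1.49131237e+00]
{'vfov': 65.37800590250009, 'cx': 319.3133500380463, 'cy': 206.03668741681255, 'origin': array([0.59403496, 0.27784254, 0.49898   ]), 'attitude': array([ 0.63349371, -0.09811713, -0.11655172,  0.75860032])}
0.12539658532285664
1.5 [[224.9, 183.7], [414.6, 183.8]] [[455.1, 100.9], [486.6, 89.6]]
1.45 [[223.5, 163.7], [416.1, 163.8]] [[450.5, 99.6], [482.1, 88.4]]
```

View pics/w12.png

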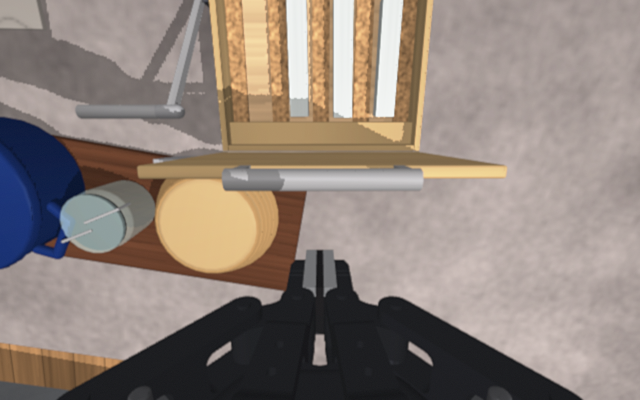

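View pics/s12c.png

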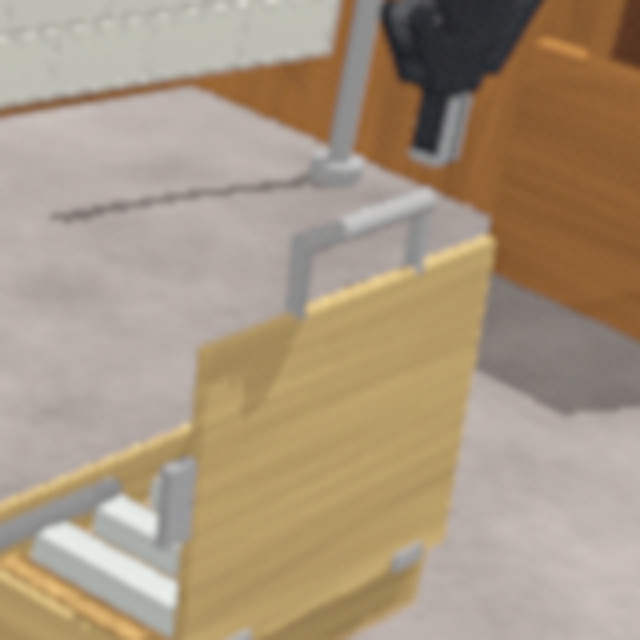

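Emit:
carry_out([
  [0,[0,0,-0.035],0],
  [0,[0,0,-0.035],0],
  [0,[-0.004,-0.0007,0],0],
  [0,[-0.006,-0.0011,0],0],
  [0,[-0.006,-0.0011,0],0],
  [0,[-0.006,-0.0011,0],0],
  [0,[-0.006,-0.0011,-0.0005],0],
  [0,[-0.006,-0.0011,-0.0005],0],
  [0,[-0.006,-0.0011,-0.0005],0],
  [0,[-0.006,-0.0011,-0.001],0],
])

```text
time: 28.65
tcp_pos: [0.6238, 0.2831, 0.3001]
tcp_rot: [0.0, -0.089, 0.996, -0.0]
contact_force: [4.2, 1.2, 3.4]
finger_gap: 0.003
```

Run:
```python
from h import *
s=sensors.read_state(); print(s['tcp_pos'],s['tcp_rot'],s['contact_force'],s['finger_gap'],s['time'])
im=shot('scene','s13.png');crop('s13.png','s13c.png',340,540,40,220,4)
```

```text
[0.62382427 0.28310146 0.30010166] [ 1.70679426e-05 -8.92779829e-02  9.96006746e-01 -4.94703175e-05] [4.17224722 1.15472461 3.38306643] 0.0034922614205012735 28.65
```

View pics/s13c.png

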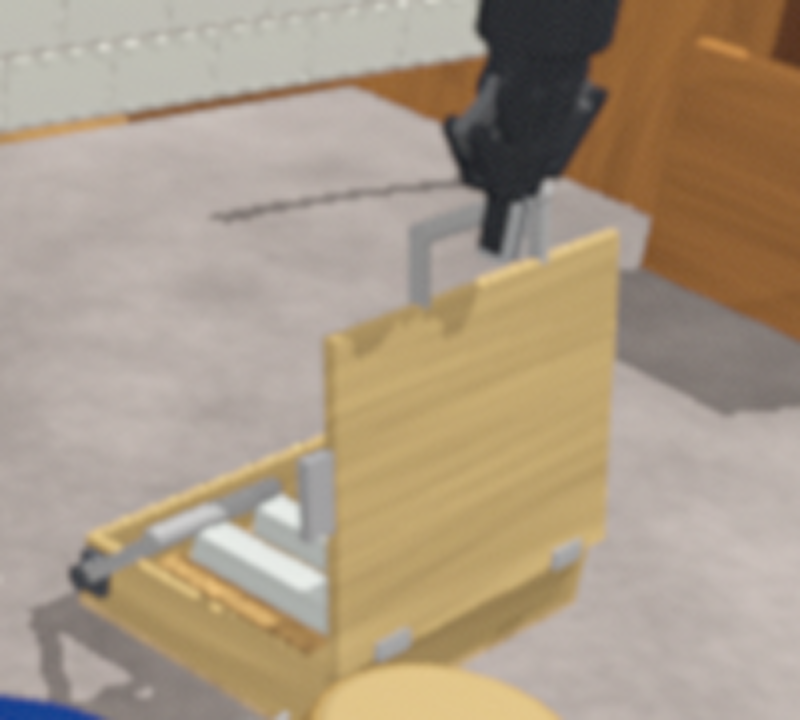

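Emit:
carry_out([
  [0,[-0.006,-0.0011,-0.001],0],
  [0,[-0.006,-0.0011,-0.001],0],
  [0,[-0.006,-0.0011,-0.001],0],
  [0,[-0.006,-0.0011,-0.001],0],
  [0,[-0.006,-0.0011,-0.001],0],
  [0,[-0.005,-0.0009,-0.001],0],
  [0,[0,0,0],0],
  [0,[0,0,0],0],
])

```text
time: 29.7
tcp_pos: [0.5884, 0.2768, 0.2941]
tcp_rot: [-0.001, -0.089, 0.996, -0.0]
contact_force: [0.9, -0.3, -0.6]
finger_gap: -0.001
```

Run:
```python
from h import *
s=sensors.read_state(); print(s['tcp_pos'],s['tcp_rot'],s['contact_force'],s['finger_gap'],s['time'])
im=shot('scene','s14.png');crop('s14.png','s14c.png',340,540,40,220,4)
```

```text
[0.58840187 0.27682299 0.29413262] [-8.05054732e-04 -8.94115065e-02  9.95994440e-01 -1.02122603e-04] [ 0.86384886 -0.25237818 -0.58666389] -0.0007537229101144383 29.7
```

View pics/s14c.png

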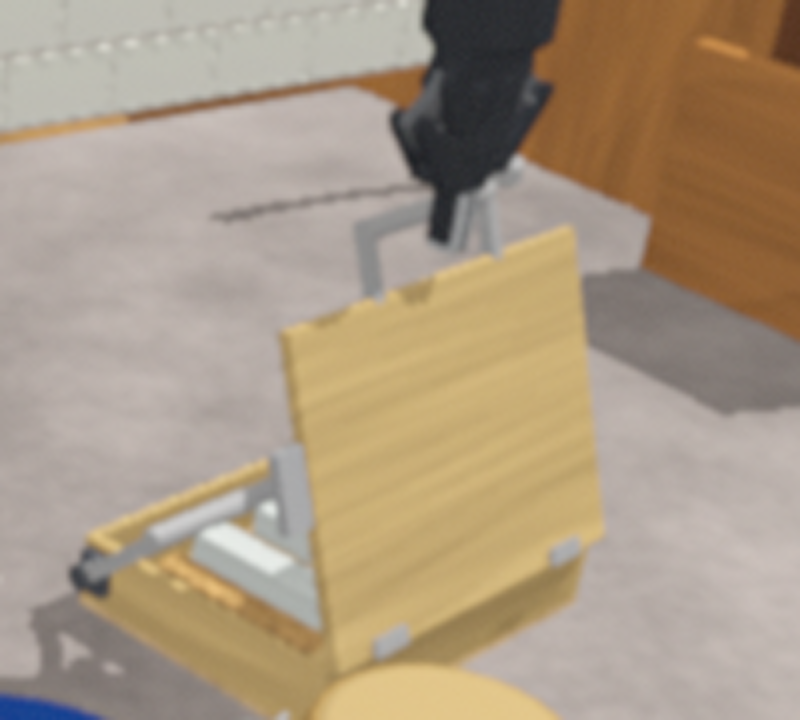

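Emit:
carry_out([
  [0,[0.012,0.002,0],0],
  [0,[0,0,0.04],0],
  [0,[0,0,0.04],0],
  [0.5,[-0.045,-0.008,0],0],
  [0.5,[-0.05,-0.009,0],0],
  [0.5,[-0.05,-0.009,-0.04],0],
  [0.5,[0,0,0],0],
  [0.5,[0,0,0],0],
  [0.5,[0,0,0],0],
  [0.5,[0,0,0],0],
])

```text
time: 31.0
tcp_pos: [0.4597, 0.2535, 0.3367]
tcp_rot: [0.001, -0.089, 0.996, 0.0]
contact_force: [-0.1, 0.5, 1.0]
finger_gap: 0.499
```

Emit:
carry_out([
  [0.5,[0,0,0],0],
  [0.5,[0,0,0],0],
  [0.5,[0,0,0],0],
  [0.5,[0,0,0],0],
  [0.5,[0,0,0],0],
  [0.5,[0,0,0],0],
  [0.5,[0,0,0],0],
  [0.5,[0,0,0],0],
  [0.5,[0,0,0],0],
  [0.5,[0,0,0],0],
])

```text
time: 32.25
tcp_pos: [0.4578, 0.2531, 0.3355]
tcp_rot: [0.0, -0.089, 0.996, -0.0]
contact_force: [-0.8, -0.4, -0.1]
finger_gap: 0.497
```

Run:
```python
from h import *
s=sensors.read_state(); print(s['tcp_pos'],s['tcp_rot'],s['contact_force'],s['finger_gap'],s['time'])
print(camera_params('wrist'))
im=shot('wrist','w15.png')
im=shot('scene','s15.png');crop('s15.png','s15c.png',340,540,40,220,4)
```

```text
[0.45783042 0.25313728 0.33553766] [ 2.34803523e-05 -8.93047136e-02  9.96004351e-01 -2.16649949e-07] [-0.83230653 -0.40489534 -0.0696053 ] 0.49699930985216045 32.25
{'vfov': 65.37800590250009, 'cx': 319.3133500380463, 'cy': 206.03668741681255, 'origin': array([0.38288114, 0.23929812, 0.46048645]), 'attitude': array([ 0.63372874, -0.09781652, -0.11597746,  0.75853084])}
```

View pics/s15c.png

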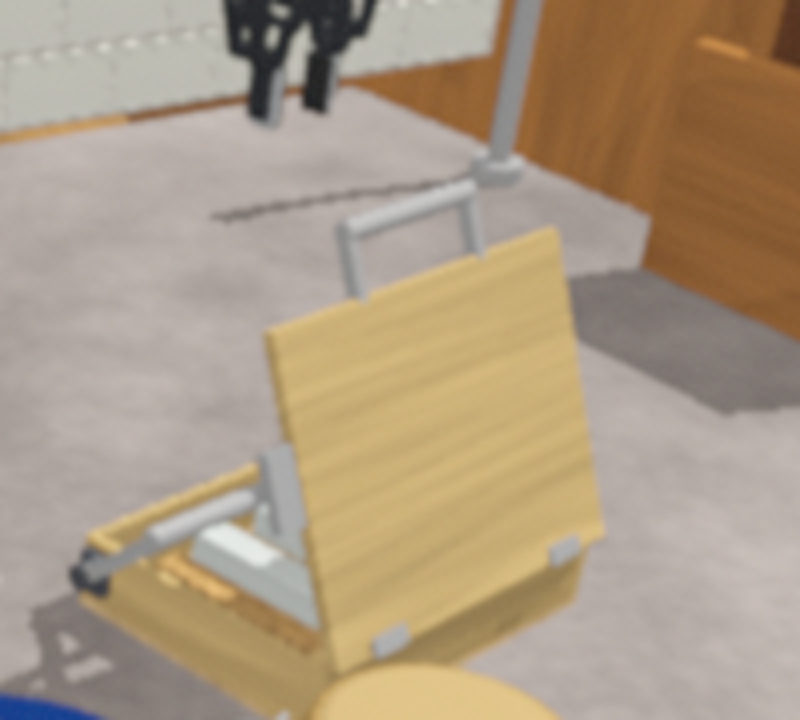

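View pics/w15.png

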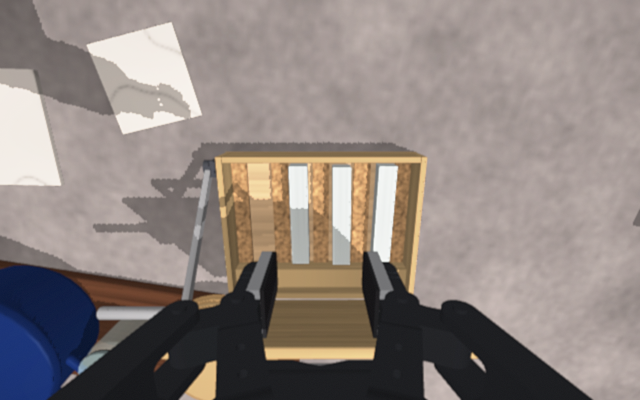

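```bash
cat > bars.py <<'E'
from h import *
def bars(f,w,zt=.032,x0=230,x1=425,y0=145,y1=285,thr=170):
    im=cv2.imread('pics/'+f).astype(int)
    sat=im.max(2)-im.min(2)
    m=((sat<30)&(im.min(2)>thr)).astype(np.uint8); mm=np.zeros_like(m); mm[y0:y1,x0:x1]=m[y0:y1,x0:x1]
    cs,_=cv2.findContours(mm,cv2.RETR_EXTERNAL,cv2.CHAIN_APPROX_NONE)
    c0=np.array([.5465,.2693]);ya=np.radians(10.25);ex=np.array([np.cos(ya),np.sin(ya)]);ey=np.array([-ex[1],ex[0]])
    for c in cs:
        if cv2.contourArea(c)<400: continue
        P=np.array([onz(w,*p,zt)[:2] for p in c[:,0].astype(float)])
        (cx,cy),(a,b),an=cv2.minAreaRect(np.float32(P*1000))
        q=np.array([cx,cy])/1000-c0
        print('px',cv2.boundingRect(c),'ctr',round(cx,1),round(cy,1),'size',round(a,1),round(b,1),'ang',round(an,1),'box',(q@ex).round(4),(q@ey).round(4))
E
python3 - <<'E'
from bars import *
w={'vfov': 65.37800590250009, 'cx': 319.3133500380463, 'cy': 206.03668741681255, 'origin': np.array([0.38288114, 0.23929812, 0.46048645]), 'attitude': np.array([ 0.63372874, -0.09781652, -0.11597746,  0.75853084])}
bars('w15.png',w,thr=140)
crop('w15.png','w15c.png',210,440,140,290,3)
E
```

```text
px (415, 191, 10, 94) ctr 541.6 418.9 size 150.9 14.0 ang 16.0 box 0.0217 0.1481
px (373, 165, 25, 97) ctr 512.7 357.6 size 147.5 27.2 ang 9.4 box -0.0175 0.0929
px (332, 165, 20, 100) ctr 526.5 297.0 size 152.6 26.9 ang 10.9 box -0.0148 0.0309
px (288, 164, 21, 100) ctr 536.0 236.1 size 152.2 27.3 ang 11.1 box -0.0163 -0.0308
```

View pics/w15c.png

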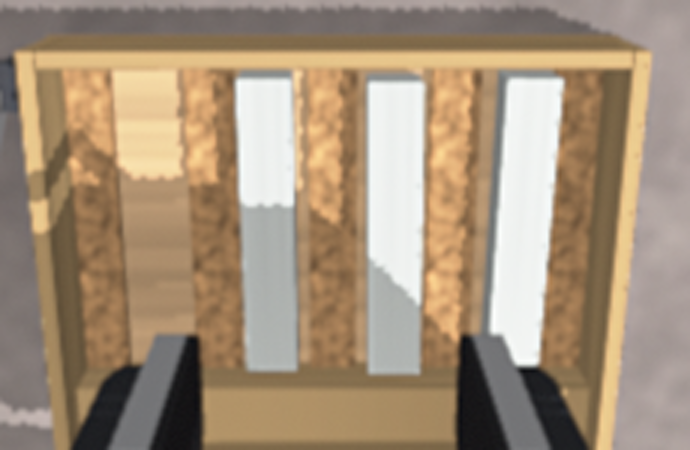

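Emit:
carry_out([
  [0.42,[0.005,0.032,-0.02],0],
  [0.42,[0.005,0.032,-0.04],0],
  [0.42,[0.0053,0.032,-0.05],0],
  [0.42,[0,0,-0.05],0],
  [0.42,[0,0,-0.05],0],
  [0.42,[0,0,0],0],
  [0.42,[0,0,0],0],
  [0.42,[0,0,0],0],
])

```text
time: 33.35
tcp_pos: [0.4748, 0.3499, 0.1284]
tcp_rot: [0.002, -0.089, 0.996, 0.001]
contact_force: [0.7, -0.0, 0.5]
finger_gap: 0.427
```

Run:
```python
from bars import *
s=sensors.read_state(); print(s['tcp_pos'],s['tcp_rot'],s['contact_force'],s['finger_gap'],s['time'])
print(camera_params('wrist'))
im=shot('wrist','w16.png')
im=shot('scene','s16.png');crop('s16.png','s16c.png',340,540,40,220,4)
```

```text
[0.47480603 0.34987922 0.12837065] [ 2.36159823e-03 -8.92487098e-02  9.96006184e-01  8.79204402e-04] [ 0.70052762 -0.02609126  0.50854487] 0.4274171101484742 33.35
{'vfov': 65.37800590250009, 'cx': 319.3133500380463, 'cy': 206.03668741681255, 'origin': array([0.39931565, 0.33575487, 0.25295334]), 'attitude': array([ 0.63362878, -0.09885596, -0.1182321 ,  0.75813141])}
```

View pics/s16c.png

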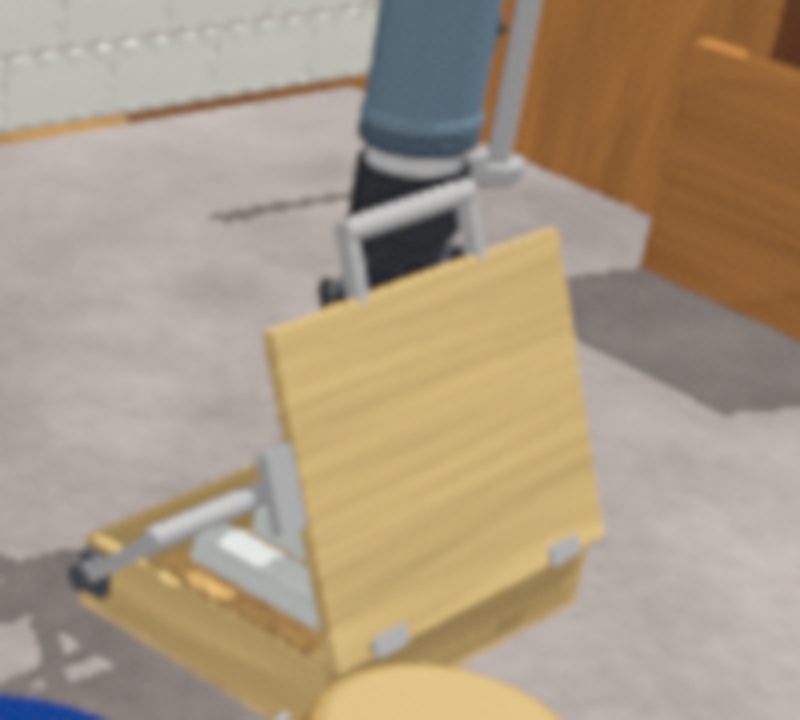

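View pics/w16.png

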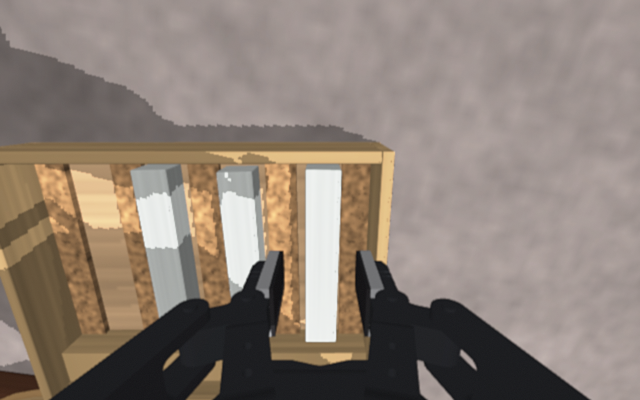

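Emit:
carry_out([
  [0.42,[-0.0015,0,-0.04],0],
  [0.42,[0,0,-0.035],0],
  [0.42,[0,0,-0.018],0],
  [0.42,[0,0,0],0],
  [0,[0,0,0],0],
  [0,[0,0,0],0],
  [0,[0,0,0],0],
  [0,[0,0,0],0],
])

```text
time: 34.45
tcp_pos: [0.4724, 0.3496, 0.0338]
tcp_rot: [0.001, -0.089, 0.996, 0.0]
contact_force: [-0.7, 0.0, 6.0]
finger_gap: 0.289
```

Run:
```python
from bars import *
s=sensors.read_state(); print(s['tcp_pos'],s['tcp_rot'],s['contact_force'],s['finger_gap'],s['time'])
im=shot('wrist','w17.png')
```

```text
[0.47238115 0.34956246 0.03378855] [ 1.06013095e-03 -8.93611430e-02  9.95998651e-01  3.87280648e-04] [-0.74313671  0.02612975  5.95577014] 0.2893873533173442 34.45
```

View pics/w17.png

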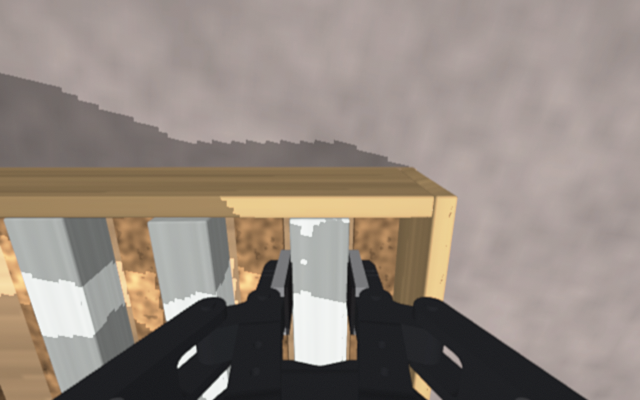

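Emit:
carry_out([
  [0,[0,0,0.015],0],
  [0,[0,0,0.025],0],
  [0,[0,0,0.035],0],
  [0,[-0.03,-0.0055,0],0],
  [0,[-0.04,-0.007,0.005],0],
  [0,[-0.04,-0.007,0.03],0],
  [0,[0,-0.02,0.04],0],
  [0,[0,-0.04,0.04],0],
])

```text
time: 35.5
tcp_pos: [0.3606, 0.2696, 0.2242]
tcp_rot: [0.0, -0.091, 0.996, 0.0]
contact_force: [0.9, -0.3, -1.9]
finger_gap: 0.286
```

Run:
```python
from bars import *
s=sensors.read_state(); print(s['tcp_pos'],s['tcp_rot'],s['contact_force'],s['finger_gap'],s['time'])
im=shot('wrist','w18.png');im=shot('scene','s18.png')
```

```text
[0.36064745 0.26959981 0.22415064] [ 1.36555742e-04 -9.06845939e-02  9.95879650e-01  9.57187146e-05] [ 0.93399048 -0.33859067 -1.9390916 ] 0.2858955364727633 35.5
```

View pics/w18.png

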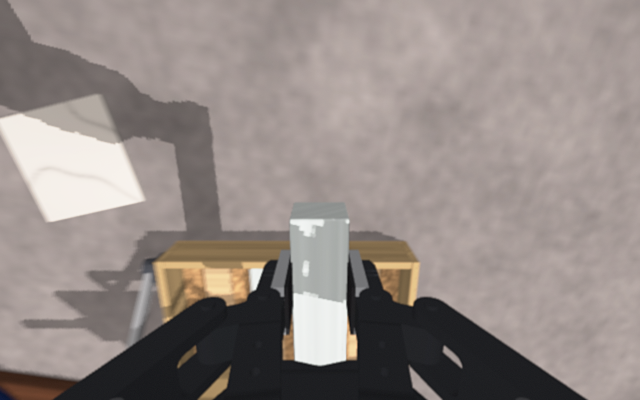

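View pics/s18.png

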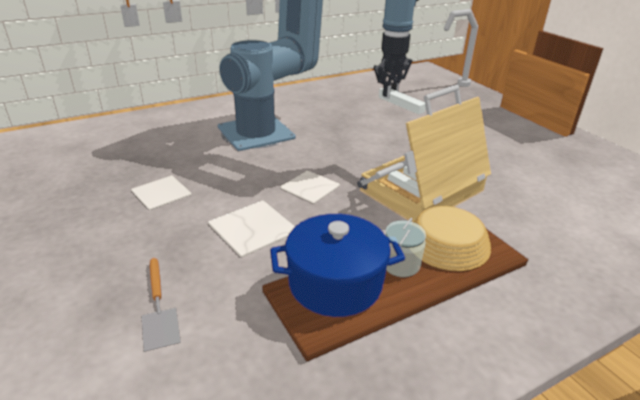

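Emit:
carry_out([
  [0,[0,-0.055,0],-0.75],
  [0,[0.005,-0.055,0],0],
  [0,[0.012,-0.055,0],0],
  [0,[0.018,-0.055,-0.02],0],
  [0,[0.02,-0.055,-0.04],0],
  [0,[0.02,-0.055,-0.04],0],
  [0,[0,-0.055,-0.04],0],
  [0,[0,0,0],0],
  [0,[0,0,0],0],
])

```text
time: 36.72
tcp_pos: [0.4314, -0.0975, 0.095]
tcp_rot: [-0.001, -0.082, 0.997, 0.001]
contact_force: [0.4, 0.4, -1.5]
finger_gap: 0.293
```

Run:
```python
from bars import *
s=sensors.read_state(); print(s['tcp_pos'],s['tcp_rot'],s['contact_force'],s['finger_gap'],s['time'])
im=shot('wrist','w19.png');im=shot('scene','s19.png');crop('s19.png','s19c.png',190,340,130,260,5)
```

```text
[ 0.43140365 -0.09748593  0.09497302] [-6.40059747e-04 -8.21957229e-02  9.96615796e-01  6.40015076e-04] [ 0.36212635  0.43704476 -1.53721908] 0.2932161133330958 36.725
```

View pics/w19.png

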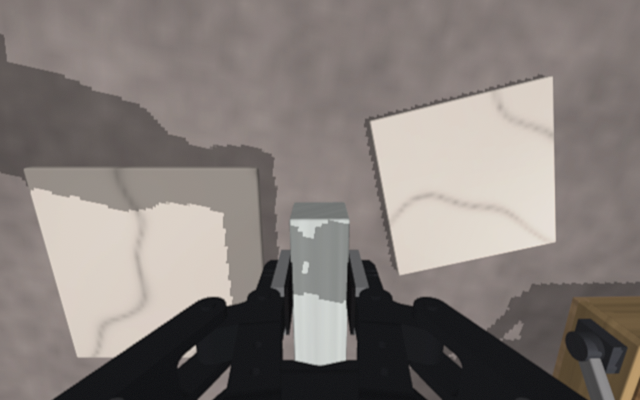

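View pics/s19c.png

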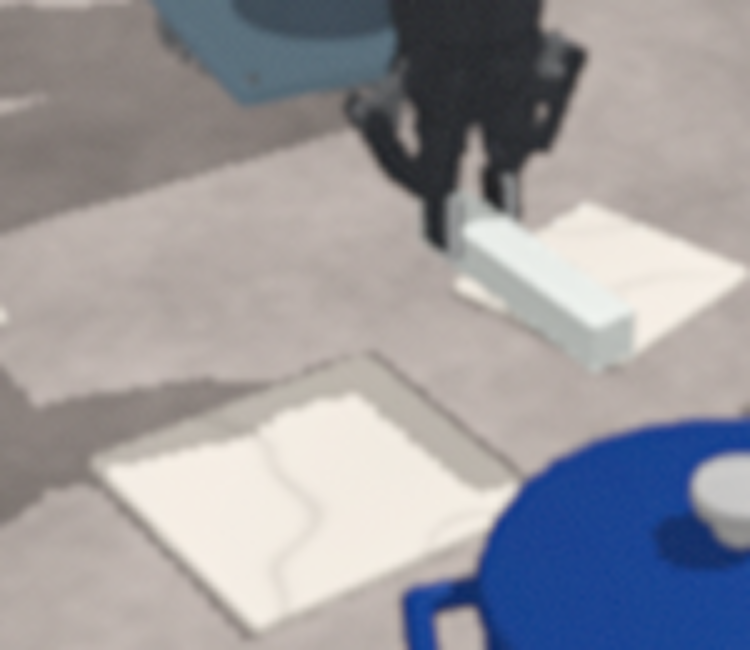

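Emit:
carry_out([
  [0,[0.004,-0.0185,-0.02],0],
  [0,[0,0,-0.02],0],
  [0,[0,0,-0.015],0],
  [0,[0,0,-0.008],0],
  [0,[0,0,-0.0035],0],
  [0,[0,0,0],0],
])

```text
time: 37.58
tcp_pos: [0.4362, -0.1161, 0.0291]
tcp_rot: [0.0, -0.083, 0.997, -0.0]
contact_force: [-0.1, 0.3, -2.2]
finger_gap: 0.287
```

Run:
```python
from bars import *
s=sensors.read_state(); print(s['tcp_pos'],s['tcp_rot'],s['contact_force'],s['finger_gap'],s['time'])
im=shot('wrist','w20.png')
```

```text
[ 0.43620397 -0.11612424  0.02914616] [ 3.04920627e-04 -8.31691154e-02  9.96535381e-01 -1.99976193e-04] [-0.11081964  0.33001491 -2.22369895] 0.28703483272473906 37.575
```

View pics/w20.png

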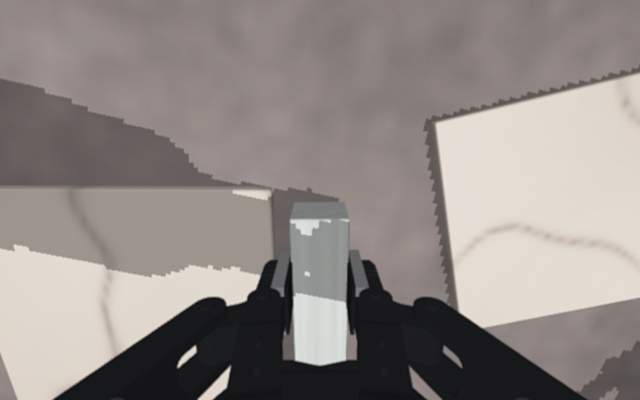

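Emit:
carry_out([
  [0,[0,0,-0.001],0],
  [0,[0.0006,-0.004,0],0],
  [0,[0.0006,-0.004,0],0],
  [0,[0.0004,-0.002,0],0],
  [0,[0,0,0],0],
])

```text
time: 38.25
tcp_pos: [0.4376, -0.1265, 0.0278]
tcp_rot: [0.0, -0.082, 0.997, 0.0]
contact_force: [0.2, 1.8, 0.8]
finger_gap: 0.286
```

Emit:
carry_out([
  [0,[0.0004,-0.002,0],0],
  [0,[0,0,0],0],
])

```text
time: 38.5
tcp_pos: [0.4376, -0.1267, 0.0278]
tcp_rot: [-0.0, -0.082, 0.997, 0.001]
contact_force: [1.3, 9.7, 2.7]
finger_gap: 0.288
```

Emit:
carry_out([
  [0,[0.0003,-0.002,0],0],
  [0,[0,0,0],0],
])

```text
time: 38.75
tcp_pos: [0.4376, -0.1269, 0.0278]
tcp_rot: [-0.0, -0.082, 0.997, 0.003]
contact_force: [4.1, 16.4, 7.5]
finger_gap: 0.288
```

Emit:
carry_out([
  [0,[-0.0004,0.003,0],0],
  [0.42,[0,0,0],0],
  [0.42,[0,0,0],0],
  [0.42,[0,0,0.02],0],
  [0.42,[0,0,0.06],0],
  [0.42,[-0.01,0.04,0.06],0],
  [0.42,[-0.02,0.05,0.05],0],
  [0.42,[-0.02,0.05,0.02],0],
  [0.42,[0,0,0],0],
])

```text
time: 39.88
tcp_pos: [0.3917, 0.0015, 0.2236]
tcp_rot: [0.002, -0.085, 0.996, -0.001]
contact_force: [0.6, -0.5, 0.0]
finger_gap: 0.422
```

Run:
```python
from bars import *
s=sensors.read_state(); print(s['tcp_pos'],s['tcp_rot'],s['contact_force'],s['finger_gap'],s['time'])
print(camera_params('wrist'))
im=shot('wrist','w21.png')
im=shot('scene','s21.png');crop('s21.png','s21c.png',190,340,130,260,5)
```

```text
[0.39169488 0.00145957 0.22357017] [ 1.83012594e-03 -8.46645137e-02  9.96407692e-01 -5.30256962e-04] [ 0.55525026 -0.47640182  0.04758662] 0.4223164326975353 39.875
{'vfov': 65.37800590250009, 'cx': 319.3133500380463, 'cy': 206.03668741681255, 'origin': array([ 0.31618713, -0.01160941,  0.34826575]), 'attitude': array([ 0.63702043, -0.10000954, -0.11643288,  0.75541144])}
```

View pics/w21.png

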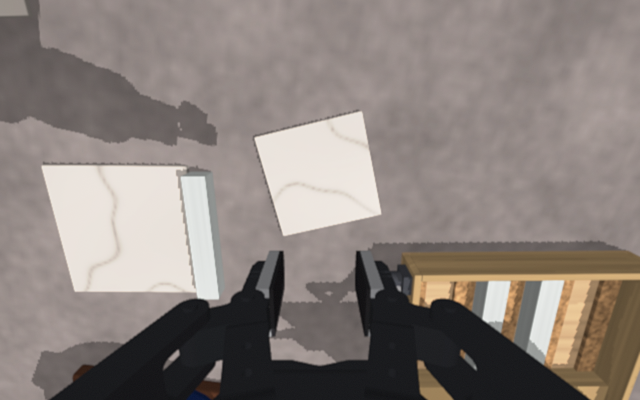

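View pics/s21c.png

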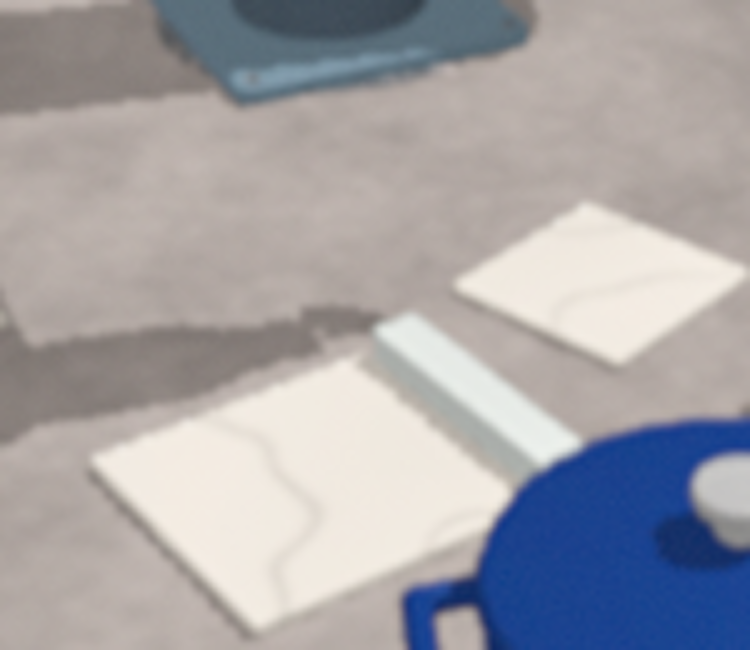

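Emit:
carry_out([
  [0.42,[0.005,0.05,0.01],0.5],
  [0.42,[0.015,0.05,0],0],
  [0.42,[0.02,0.05,0],0],
  [0.42,[0.02,0.05,0],0],
  [0.42,[0.02,0.05,0],0],
  [0.42,[0.012,0.038,-0.02],0],
  [0.42,[0,0,-0.05],0],
  [0.42,[0,0,-0.04],0],
  [0.42,[0,0,0],0],
])

```text
time: 41.1
tcp_pos: [0.4825, 0.2854, 0.1172]
tcp_rot: [-0.005, -0.086, 0.996, -0.001]
contact_force: [-0.4, 0.6, 0.1]
finger_gap: 0.424
```

Run:
```python
from bars import *
s=sensors.read_state(); print(s['tcp_pos'],s['tcp_rot'],s['contact_force'],s['finger_gap'],s['time'])
print(camera_params('wrist'))
im=shot('wrist','w22.png')
im=shot('scene','s22.png');crop('s22.png','s22c.png',340,540,40,220,4)
```

```text
[0.48249512 0.28538019 0.11724652] [-0.00456687 -0.08634807  0.99625362 -0.00136925] [-0.38186593  0.63574142  0.08729785] 0.4243208766434766 41.1
{'vfov': 65.37800590250009, 'cx': 319.3133500380463, 'cy': 206.03668741681255, 'origin': array([0.40858736, 0.27239841, 0.24291287]), 'attitude': array([ 0.63632308, -0.09592961, -0.1115378 ,  0.75726466])}
```

View pics/w22.png

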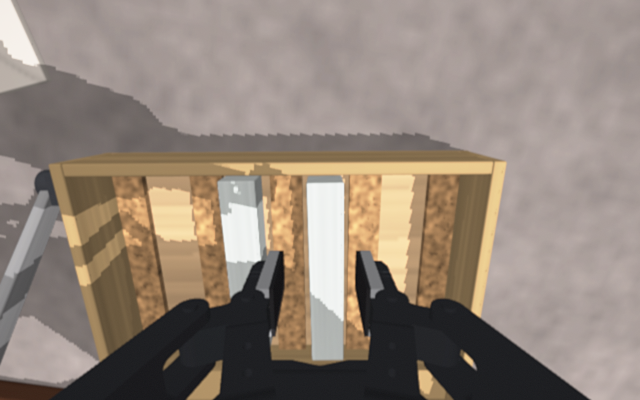

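View pics/s22c.png

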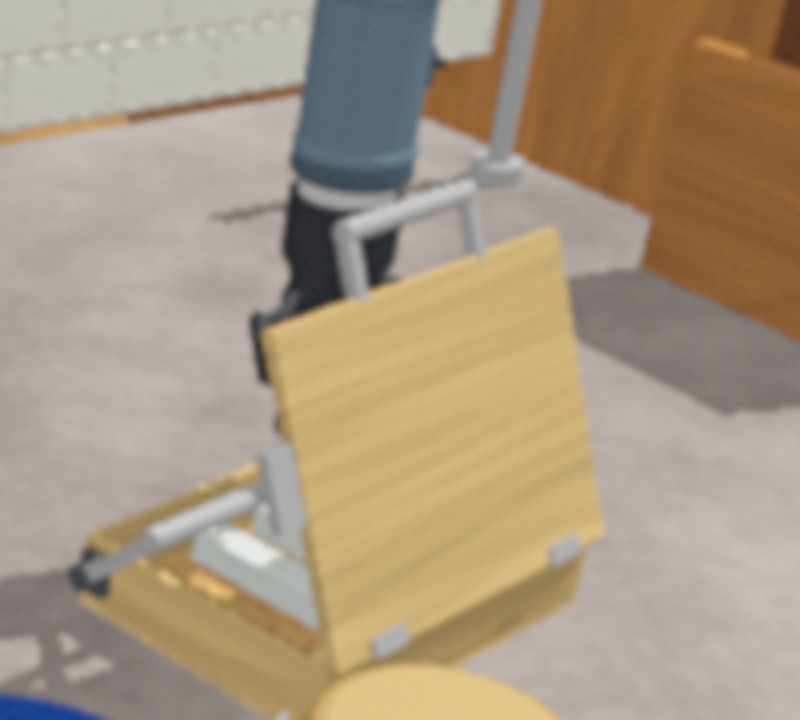

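Emit:
carry_out([
  [0.42,[-0.0085,0.0023,-0.02],0.3],
  [0.42,[0,0,-0.035],0],
  [0.42,[0,0,-0.02],0],
  [0.42,[0,0,-0.0075],0],
  [0.42,[0,0,0],0],
  [0,[0,0,0],0],
  [0,[0,0,0],0],
  [0,[0,0,0],0],
  [0,[0,0,0],0],
])

```text
time: 42.32
tcp_pos: [0.477, 0.2901, 0.041]
tcp_rot: [0.002, -0.09, 0.996, 0.0]
contact_force: [-1.0, -2.5, 7.1]
finger_gap: 0.283
```

Run:
```python
from bars import *
s=sensors.read_state(); print(s['tcp_pos'],s['tcp_rot'],s['contact_force'],s['finger_gap'],s['time'])
im=shot('wrist','w23.png')
im=shot('scene','s23.png');crop('s23.png','s23c.png',340,540,40,220,4)
```

```text
[0.47699165 0.29009318 0.04104468] [ 1.64421018e-03 -8.97752148e-02  9.95960654e-01  2.89681711e-04] [-0.97414031 -2.49138378  7.08221718] 0.28288215656845983 42.325
```

View pics/w23.png

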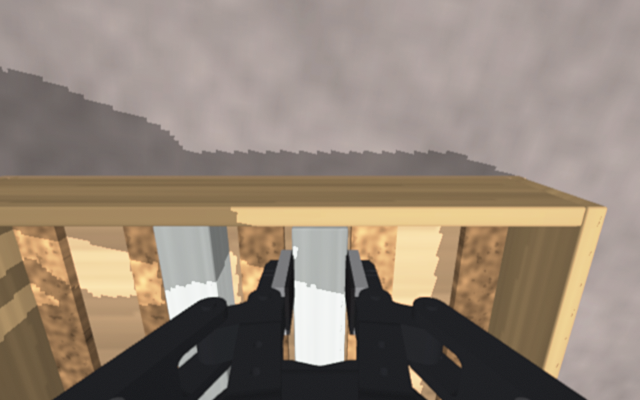

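View pics/s23c.png

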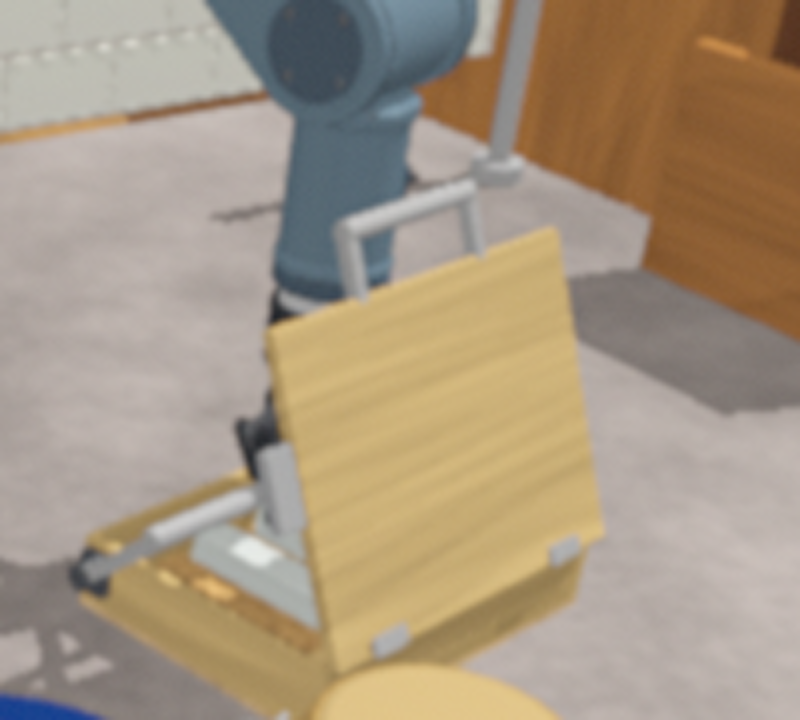

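Emit:
carry_out([
  [0.42,[0,0,0],0],
  [0.42,[0,0,-0.004],0],
  [0.42,[0,0,-0.003],0],
  [0.42,[0,0,0],0],
  [0,[0,0,0],0],
  [0,[0,0,0],0],
  [0,[0,0,0],0],
  [0,[0,0,0],0],
])

```text
time: 43.42
tcp_pos: [0.4757, 0.2898, 0.0322]
tcp_rot: [0.0, -0.09, 0.996, 0.0]
contact_force: [0.2, 0.2, -1.1]
finger_gap: 0.286
```

Emit:
carry_out([
  [0,[0,0,0.015],0],
  [0,[0,0,0.025],0],
  [0,[0,0,0.03],0],
  [0,[-0.03,-0.0055,0],0],
  [0,[-0.04,-0.007,0.005],0],
  [0,[-0.04,-0.007,0.03],0],
  [0,[0,-0.02,0.04],0],
  [0,[0,-0.04,0.04],0],
])

```text
time: 44.42
tcp_pos: [0.3649, 0.2103, 0.2193]
tcp_rot: [0.001, -0.091, 0.996, 0.0]
contact_force: [1.3, -0.7, -0.8]
finger_gap: 0.29
```

Run:
```python
from bars import *
s=sensors.read_state(); print(s['tcp_pos'],s['tcp_rot'],s['contact_force'],s['finger_gap'],s['time'])
im=shot('wrist','w24.png')
im=shot('scene','s24.png')
```

```text
[0.36492757 0.21032969 0.2193245 ] [ 6.09762261e-04 -9.11612083e-02  9.95835946e-01  1.77726074e-04] [ 1.28027903 -0.7208332  -0.84230238] 0.2900603551625306 44.425
```

View pics/w24.png

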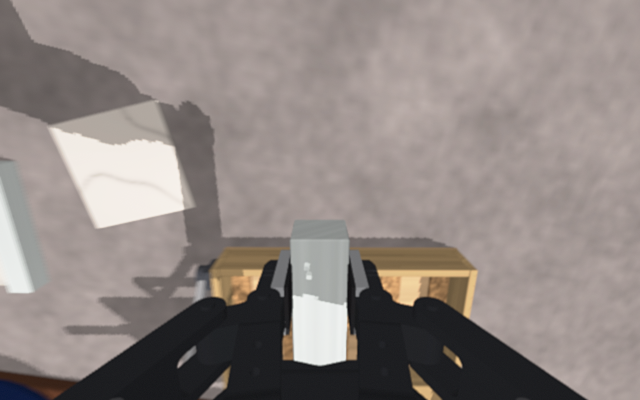

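View pics/s24.png

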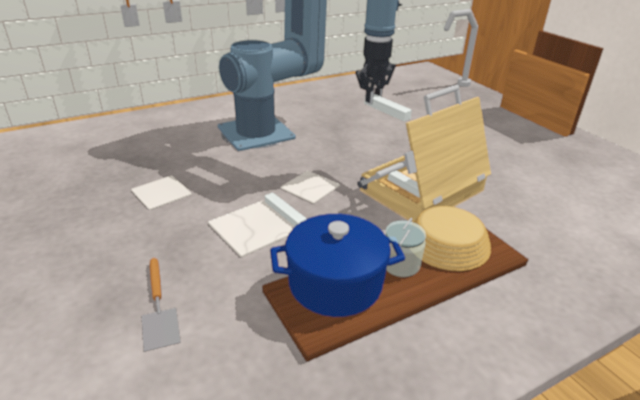

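Emit:
carry_out([
  [0,[0,-0.054,0],-0.8],
  [0,[0,-0.054,0],0],
  [0,[0.01,-0.054,0],0],
  [0,[0.013,-0.054,0],0],
  [0,[0.015,-0.054,-0.02],0],
  [0,[0.016,-0.054,-0.02],0],
  [0,[0.016,-0.054,-0.02],0],
  [0,[0.016,-0.054,-0.02],0],
  [0,[0.01,-0.054,-0.02],0],
  [0,[0,-0.054,0],0],
])

```text
time: 45.78
tcp_pos: [0.4613, -0.33, 0.1148]
tcp_rot: [-0.001, -0.083, 0.997, 0.002]
contact_force: [0.2, -1.1, -2.0]
finger_gap: 0.294
```

Emit:
carry_out([
  [0,[0,0,0],0],
  [0,[0,0,0],0],
])

```text
time: 46.02
tcp_pos: [0.4613, -0.3288, 0.1166]
tcp_rot: [-0.0, -0.082, 0.997, 0.001]
contact_force: [-0.1, 0.9, -2.2]
finger_gap: 0.292
```

Run:
```python
from bars import *
s=sensors.read_state(); print(s['tcp_pos'],s['tcp_rot'],s['contact_force'],s['finger_gap'],s['time'])
im=shot('wrist','w25.png')
```

```text
[ 0.46127114 -0.32880448  0.11663588] [-4.72932847e-04 -8.24112265e-02  9.96597807e-01  9.88605412e-04] [-0.10045946  0.87337876 -2.19784704] 0.29181893004418114 46.025
```

View pics/w25.png

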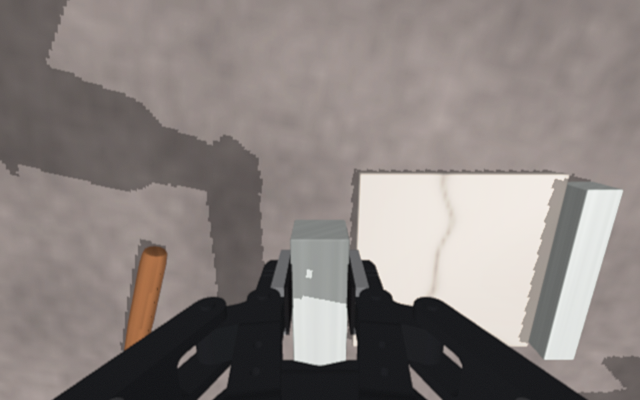

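Emit:
carry_out([
  [0,[0.0005,0,-0.035],0],
  [0,[0,0,-0.03],0],
  [0,[0,0,-0.015],0],
  [0,[0,0,-0.008],0],
  [0,[0,0,0],0],
  [0,[0,0,0],0],
])

```text
time: 46.82
tcp_pos: [0.4628, -0.3302, 0.0303]
tcp_rot: [0.001, -0.083, 0.997, -0.001]
contact_force: [0.3, -0.4, -2.1]
finger_gap: 0.287
```

Run:
```python
from bars import *
s=sensors.read_state(); print(s['tcp_pos'],s['tcp_rot'],s['contact_force'],s['finger_gap'],s['time'])
im=shot('wrist','w26.png')
```

```text
[ 0.46278895 -0.3301807   0.03027159] [ 5.85282693e-04 -8.28589730e-02  9.96560847e-01 -7.25160207e-04] [ 0.29311891 -0.3614533  -2.11879761] 0.2867268059673392 46.825
```

View pics/w26.png

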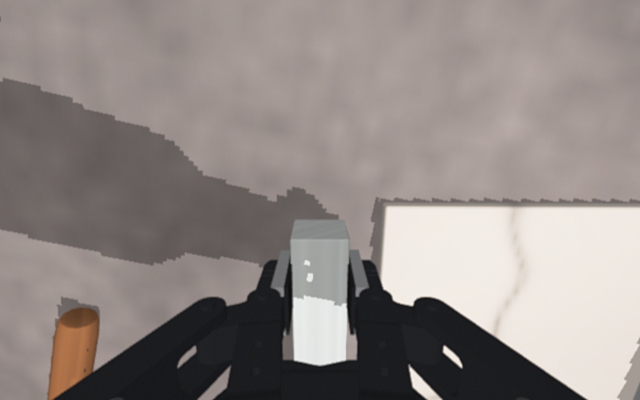

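Emit:
carry_out([
  [0,[0,0,-0.003],0],
  [0,[-0.0006,0.0035,0],0],
  [0,[-0.0006,0.0035,0],0],
  [0,[-0.0006,0.0035,0],0],
  [0,[-0.0006,0.0035,0],0],
  [0,[0,0,0],0],
])

```text
time: 47.62
tcp_pos: [0.4604, -0.3164, 0.0271]
tcp_rot: [0.001, -0.083, 0.997, -0.001]
contact_force: [0.2, -2.8, 2.5]
finger_gap: 0.285
```

Emit:
carry_out([
  [0,[-0.0003,0.002,0],0],
  [0,[0,0,0],0],
])

```text
time: 47.88
tcp_pos: [0.4602, -0.3146, 0.0271]
tcp_rot: [0.001, -0.083, 0.997, -0.001]
contact_force: [0.3, -3.5, 5.2]
finger_gap: 0.293
```

Emit:
carry_out([
  [0,[-0.0003,0.002,0],0],
  [0,[0,0,0],0],
])

```text
time: 48.12
tcp_pos: [0.46, -0.3127, 0.0271]
tcp_rot: [0.001, -0.083, 0.997, -0.001]
contact_force: [0.4, -5.1, 6.5]
finger_gap: 0.287
```

Emit:
carry_out([
  [0,[-0.0003,0.002,0],0],
  [0,[0,0,0],0],
])

```text
time: 48.38
tcp_pos: [0.4598, -0.3114, 0.0271]
tcp_rot: [0.001, -0.083, 0.997, -0.002]
contact_force: [0.5, -7.4, 4.9]
finger_gap: 0.288
```

Emit:
carry_out([
  [0,[-0.0003,0.002,0],0],
  [0,[0,0,0],0],
])

```text
time: 48.62
tcp_pos: [0.4598, -0.3113, 0.0272]
tcp_rot: [0.001, -0.083, 0.997, -0.003]
contact_force: [-1.7, -12.9, -0.3]
finger_gap: 0.293
```

Emit:
carry_out([
  [0,[0.0003,-0.002,0],0],
  [0.42,[0,0,0],0],
  [0.42,[0,0,0],0],
  [0.42,[0,0,0.02],0],
  [0.42,[0,0,0.06],0],
  [0.42,[-0.015,0.03,0.06],0],
  [0.42,[-0.02,0.055,0.06],0],
  [0.42,[-0.03,0.055,0],0],
  [0.42,[-0.01,0.055,0],0],
  [0.42,[0,0.055,0],0],
])

```text
time: 49.88
tcp_pos: [0.3882, -0.0739, 0.2049]
tcp_rot: [-0.001, -0.082, 0.997, 0.001]
contact_force: [1.0, 0.3, 0.6]
finger_gap: 0.425
```

Run:
```python
from bars import *
s=sensors.read_state(); print(s['tcp_pos'],s['tcp_rot'],s['contact_force'],s['finger_gap'],s['time'])
print(camera_params('wrist'))
im=shot('wrist','w27.png')
im=shot('scene','s27.png')
```

```text
[ 0.3882164  -0.07386991  0.20487941] [-9.94471331e-04 -8.22851310e-02  9.96607767e-01  1.06120770e-03] [1.02831237 0.27667643 0.6222815 ] 0.4247433042677883 49.875
{'vfov': 65.37800590250009, 'cx': 319.3133500380463, 'cy': 206.03668741681255, 'origin': array([ 0.31337206, -0.08691335,  0.32996337]), 'attitude': array([ 0.63929953, -0.09718531, -0.11532745,  0.75402301])}
```

View pics/w27.png

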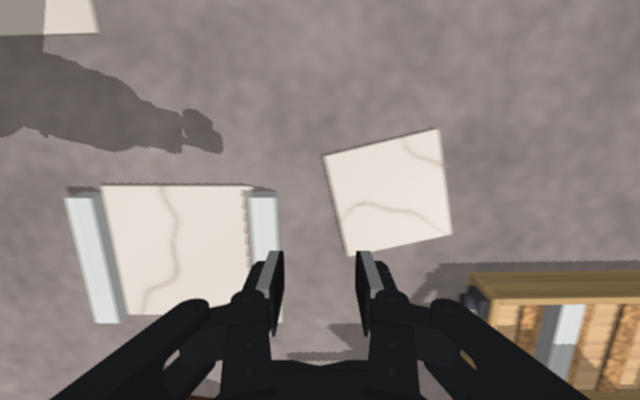

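View pics/s27.png

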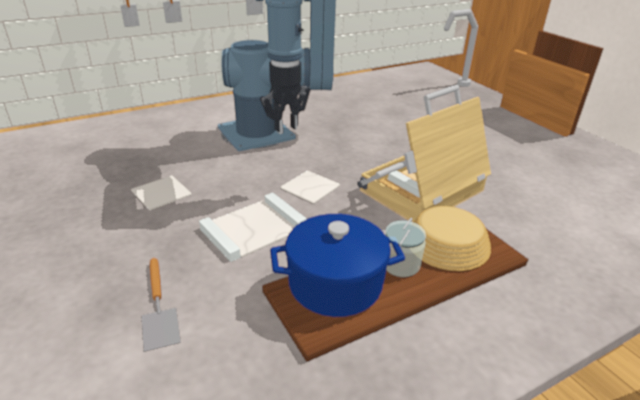

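Emit:
carry_out([
  [0.42,[0,0.055,0.02],0.8],
  [0.42,[0.01,0.055,0.01],0],
  [0.42,[0.02,0.055,0],0],
  [0.42,[0.02,0.055,0],0],
  [0.42,[0.025,0.05,0],0],
  [0.42,[0.022,0.028,-0.02],0],
  [0.42,[0,0,-0.05],0],
  [0.42,[0,0,-0.04],0],
  [0.42,[0,0,0],0],
  [0.42,[0,0,0],0],
])

```text
time: 51.22
tcp_pos: [0.488, 0.2214, 0.1265]
tcp_rot: [0.0, -0.09, 0.996, 0.0]
contact_force: [0.3, 0.2, 1.2]
finger_gap: 0.419
```

Run:
```python
from bars import *
s=sensors.read_state(); print(s['tcp_pos'],s['tcp_rot'],s['contact_force'],s['finger_gap'],s['time'])
w=camera_params('wrist')
im=shot('wrist','w28.png'); bars('w28.png',w,x0=280,x1=360,y0=130,y1=300,thr=110)
c0=np.array([.5465,.2693]);ya=np.radians(10.25);ex=np.array([np.cos(ya),np.sin(ya)]);ey=np.array([-ex[1],ex[0]])
print(proj(w,[np.r_[c0+ex*-.091+ey*y,.032] for y in (-.044,-.018)]))
```

```text
[0.48798499 0.22136664 0.12645801] [ 2.27001894e-04 -8.96533474e-02  9.95973002e-01  7.59714137e-05] [0.25562852 0.15807499 1.20139422] 0.41943880364519365 51.225
px (310, 181, 37, 119) ctr 509.6 231.3 size 98.4 26.3 ang 10.7 box -0.043 -0.0308
px (280, 130, 80, 25) ctr 435.3 211.5 size 16.4 55.0 ang 10.3 box -0.1197 -0.0371
[[310.1437209  182.56757172]
 [346.21046554 182.59031498]]
```

View pics/w28.png

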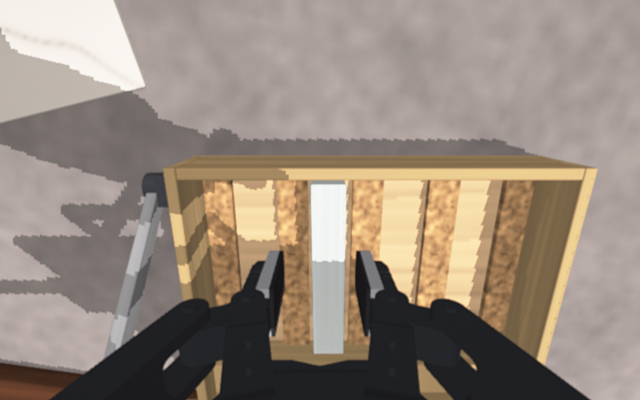

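Emit:
carry_out([
  [0.42,[-0.001,0.0057,-0.025],0],
  [0.42,[0,0,-0.035],0],
  [0.42,[0,0,-0.02],0],
  [0.42,[0,0,-0.0095],0],
  [0.42,[0,0,0],0],
  [0.42,[0,0,0],0],
])

```text
time: 52.02
tcp_pos: [0.4875, 0.2274, 0.0374]
tcp_rot: [0.001, -0.09, 0.996, 0.0]
contact_force: [-0.7, 0.7, 0.3]
finger_gap: 0.422
```

Run:
```python
from bars import *
s=sensors.read_state(); print(s['tcp_pos'],s['tcp_rot'],s['contact_force'],s['finger_gap'],s['time'])
```

```text
[0.48746802 0.22737075 0.03740444] [ 1.24346837e-03 -8.97373183e-02  9.95964676e-01  1.79549800e-04] [-0.726195    0.69829065  0.26274052] 0.422470101426816 52.025
```

Emit:
carry_out([
  [0.42,[0,0,-0.003],0],
  [0.42,[0,0,0],0],
  [0,[0,0,0],0],
  [0,[0,0,0],0],
  [0,[0,0,0],0],
  [0,[0,0,0],0],
])

```text
time: 52.78
tcp_pos: [0.4866, 0.2273, 0.0335]
tcp_rot: [0.0, -0.09, 0.996, 0.0]
contact_force: [-2.3, 0.6, 5.7]
finger_gap: 0.287
```

Emit:
carry_out([
  [0,[0,0,0.015],0],
  [0,[0,0,0.025],0],
  [0,[0,0,0.03],0],
  [0,[-0.03,-0.0055,0],0],
  [0,[-0.04,-0.007,0.005],0],
  [0,[-0.04,-0.007,0.03],0],
  [0,[0,-0.005,0.04],0],
  [0,[0,-0.01,0.04],0],
])

```text
time: 53.78
tcp_pos: [0.3752, 0.1925, 0.2196]
tcp_rot: [-0.0, -0.09, 0.996, -0.0]
contact_force: [1.4, 0.4, -2.0]
finger_gap: 0.29
```

Run:
```python
from bars import *
s=sensors.read_state(); print(s['tcp_pos'],s['tcp_rot'],s['contact_force'],s['finger_gap'],s['time'])
im=shot('wrist','w29.png')
im=shot('scene','s29.png')
```

```text
[0.375216   0.19251675 0.21956442] [-2.06631927e-04 -9.02038334e-02  9.95923303e-01 -2.38882534e-05] [ 1.37355378  0.40431237 -2.02661869] 0.2896684895110709 53.775
```

View pics/w29.png

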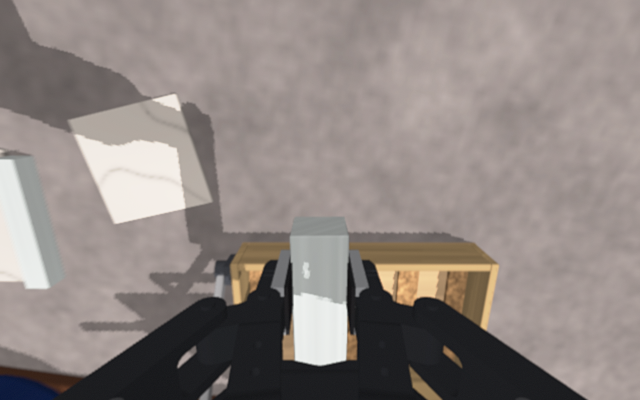

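View pics/s29.png

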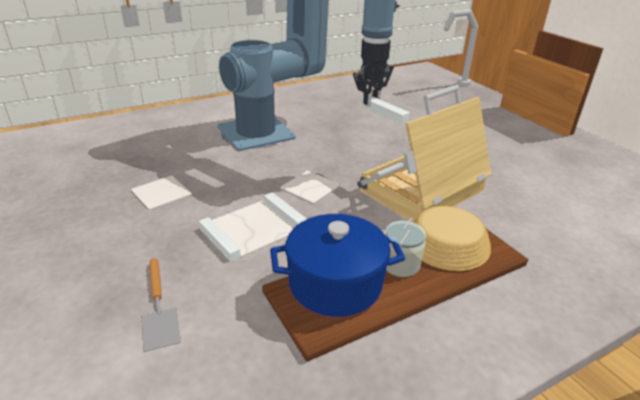

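Emit:
carry_out([
  [0,[0,-0.03,0],-10.1],
  [0,[0,-0.043,0],-10.1],
  [0,[0,-0.043,0],-10.1],
  [0,[0,-0.043,0],-10.1],
  [0,[0,-0.043,0],-10.1],
  [0,[0,-0.043,-0.02],-10.1],
  [0,[0,-0.043,-0.03],-10.1],
  [0,[0,-0.043,-0.03],-10.1],
  [0,[0.005,-0.04,-0.02],-10],
  [0,[0,0,0],0],
])

```text
time: 55.12
tcp_pos: [0.3806, -0.1799, 0.1162]
tcp_rot: [-0.002, 0.648, 0.762, -0.0]
contact_force: [0.1, 0.8, -1.9]
finger_gap: 0.287
```

Emit:
carry_out([
  [0,[0,0,0],0],
  [0,[0,0,0],0],
])

```text
time: 55.38
tcp_pos: [0.3813, -0.1773, 0.1184]
tcp_rot: [-0.0, 0.645, 0.764, 0.0]
contact_force: [0.1, 0.3, -1.8]
finger_gap: 0.291
```

Run:
```python
from bars import *
s=sensors.read_state(); print(s['tcp_pos'],s['tcp_rot'],s['contact_force'],s['finger_gap'],s['time'])
q=s['tcp_rot']; print(np.degrees(R.from_quat([q[1],q[2],q[3],q[0]]).apply([0,1,0])@[[1,0],[0,1],[0,0]]), np.degrees(np.arctan2(*R.from_quat([q[1],q[2],q[3],q[0]]).apply([0,1,0])[[1,0]])))
im=shot('wrist','w30.png')
im=shot('scene','s30.png')
```

```text
[ 0.38131568 -0.17727542  0.11836287] [-7.45609664e-06  6.45368979e-01  7.63870977e-01  1.05758438e-04] [ 0.06438007  0.31140763 -1.8096713 ] 0.29071575838971314 55.375
[56.49119016  9.56826568] 9.613307061131069
```

View pics/w30.png

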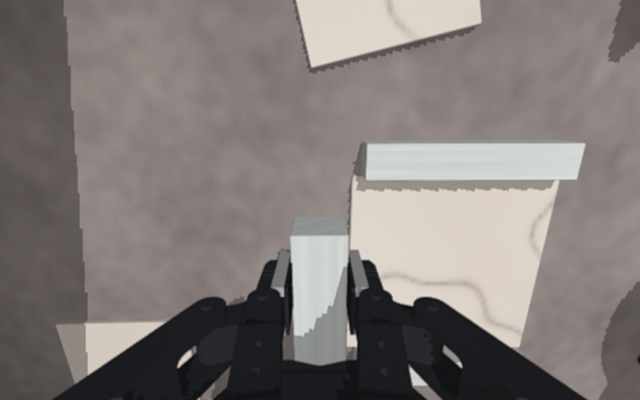

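View pics/s30.png

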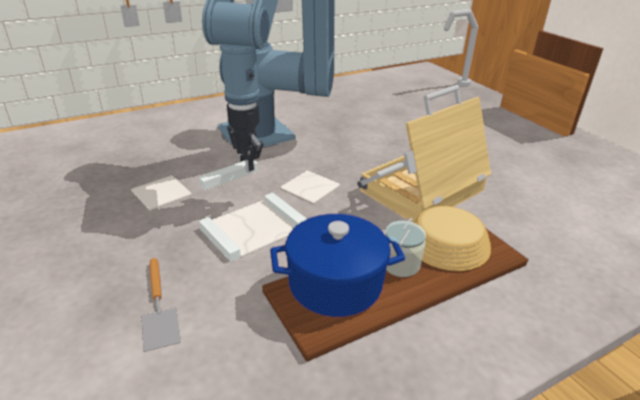

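Emit:
carry_out([
  [0,[-0.001,-0.0024,-0.035],0],
  [0,[0,0,-0.03],0],
  [0,[0,0,-0.015],0],
  [0,[0,0,-0.008],0],
  [0,[0,0,0],0],
  [0,[0,0,0],0],
])

```text
time: 56.22
tcp_pos: [0.381, -0.181, 0.0308]
tcp_rot: [0.001, 0.646, 0.763, -0.0]
contact_force: [0.2, 0.5, -1.3]
finger_gap: 0.288
```

Run:
```python
from bars import *
s=sensors.read_state(); print(s['tcp_pos'],s['contact_force'],s['finger_gap'],s['time'])
im=shot('wrist','w31.png')
```

```text
[ 0.38095397 -0.18101582  0.03076914] [ 0.18415405  0.50423861 -1.30939207] 0.28833669219214103 56.225
```

View pics/w31.png

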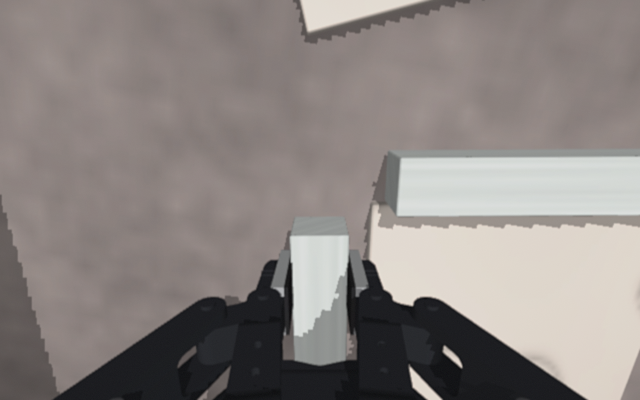

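Emit:
carry_out([
  [0,[0,0,-0.0025],0],
  [0,[0.0035,0.0006,0],0],
  [0,[0.0035,0.0006,0],0],
  [0,[0.0035,0.0006,0],0],
  [0,[0,0,0],0],
])

```text
time: 56.9
tcp_pos: [0.3914, -0.179, 0.0276]
tcp_rot: [0.0, 0.646, 0.763, 0.0]
contact_force: [-0.0, 0.1, -1.1]
finger_gap: 0.287
```

Emit:
carry_out([
  [0,[0.002,0.0003,0],0],
  [0,[0,0,0],0],
])

```text
time: 57.15
tcp_pos: [0.3926, -0.1785, 0.0275]
tcp_rot: [-0.0, 0.646, 0.763, -0.0]
contact_force: [-2.0, -0.8, -1.0]
finger_gap: 0.288
```

Emit:
carry_out([
  [0,[0.002,0.0003,0],0],
  [0,[0,0,0],0],
])

```text
time: 57.4
tcp_pos: [0.3935, -0.1783, 0.0275]
tcp_rot: [-0.001, 0.646, 0.763, -0.001]
contact_force: [-8.5, -2.4, 4.2]
finger_gap: 0.29
```

Emit:
carry_out([
  [0,[0.002,0.0003,0],0],
  [0,[0,0,0],0],
])

```text
time: 57.65
tcp_pos: [0.3936, -0.1783, 0.0275]
tcp_rot: [-0.003, 0.646, 0.763, -0.002]
contact_force: [-17.0, -8.0, 9.6]
finger_gap: 0.289
```

Emit:
carry_out([
  [0,[-0.0025,-0.0004,0],0],
  [0.42,[0,0,0],0],
  [0.42,[0,0,0],0],
  [0.42,[0,0,0.02],0],
  [0.42,[0,0,0.06],0],
  [0.42,[0.02,0,0.06],0],
  [0.42,[0.03,0.03,0.06],0],
  [0.42,[0.03,0.03,0.05],0],
  [0.42,[0,0,0.04],0],
  [0.42,[0,0,0],0],
])

```text
time: 58.9
tcp_pos: [0.4704, -0.1244, 0.3091]
tcp_rot: [0.004, 0.645, 0.764, 0.001]
contact_force: [0.3, 0.6, -0.8]
finger_gap: 0.418
```

Run:
```python
from bars import *
s=sensors.read_state(); print(s['tcp_pos'],s['contact_force'],s['finger_gap'],s['time'])
w=camera_params('wrist'); print(w)
im=shot('wrist','w32.png');im=shot('scene','s32.png');shot('side','d32.png')
```

```text
[ 0.47038289 -0.12438594  0.30912114] [ 0.34664688  0.59321624 -0.79574536] 0.4183528809180421 58.9
{'vfov': 65.37800590250009, 'cx': 319.3133500380463, 'cy': 206.03668741681255, 'origin': array([ 0.45728016, -0.04848024,  0.43370451]), 'attitude': array([ 0.98450846, -0.15404915, -0.01592423,  0.08220934])}
```

View pics/w32.png

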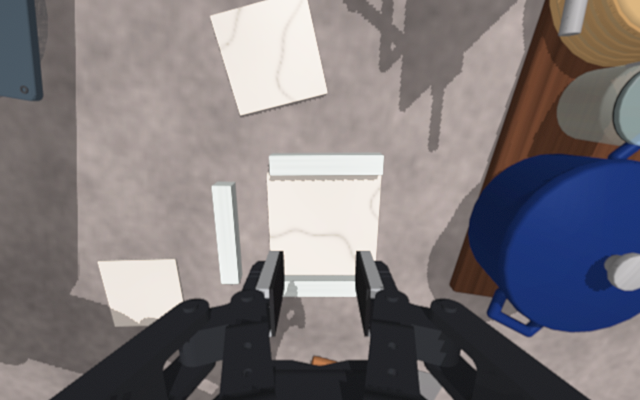

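View pics/s32.png

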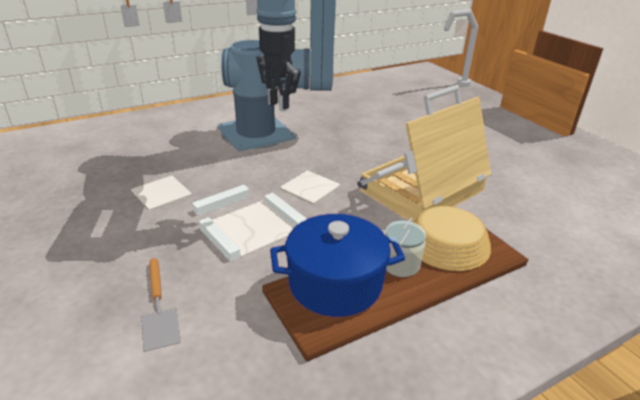

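Run:
```python
from bars import *
w={'vfov': 65.37800590250009, 'cx': 319.3133500380463, 'cy': 206.03668741681255, 'origin': np.array([ 0.45728016, -0.04848024,  0.43370451]), 'attitude': np.array([ 0.98450846, -0.15404915, -0.01592423,  0.08220934])}
im=cv2.imread('pics/w32.png'); 
bars('w32.png',w,zt=.026,x0=205,x1=250,y0=170,y1=295,thr=195)
P=[onz(w,*p,.026)[:2] for p in [(212,184),(234,184),(240,283),(220,284)]]; print(np.array(P).round(4))
crop('w32.png','w32c.png',190,400,140,310,3)
```

```text
px (212, 186, 27, 98) ctr 357.5 -244.7 size 26.3 148.8 ang 9.2 box -0.2774 -0.4722
[[ 0.3345 -0.1704]
 [ 0.3635 -0.1655]
 [ 0.3851 -0.3155]
 [ 0.3559 -0.3221]]
```

View pics/w32c.png

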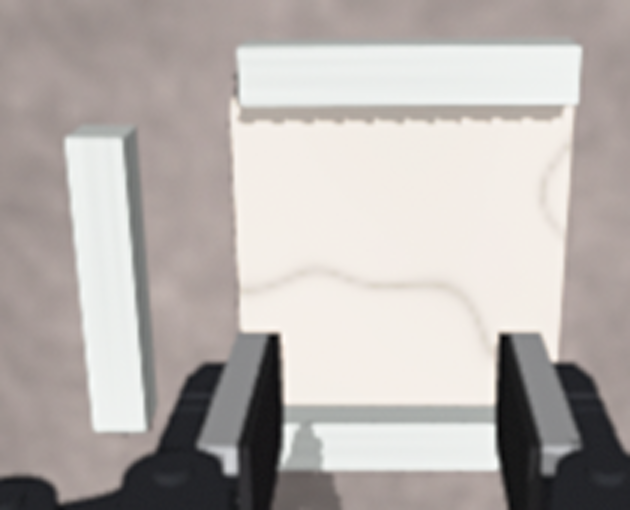

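Emit:
carry_out([
  [0.42,[-0.04,-0.04,-0.02],0],
  [0.42,[-0.04,-0.04,-0.03],0],
  [0.42,[-0.033,-0.04,-0.05],0],
  [0.42,[0,0,-0.05],0],
  [0.42,[0,0,-0.04],0],
  [0.42,[0,0,0],0],
  [0.42,[0,0,0],0],
])

```text
time: 59.92
tcp_pos: [0.3608, -0.2384, 0.1234]
tcp_rot: [0.0, 0.646, 0.763, 0.0]
contact_force: [0.2, -0.9, 0.1]
finger_gap: 0.417
```

Run:
```python
from bars import *
s=sensors.read_state(); print(s['tcp_pos'],s['tcp_rot'],s['contact_force'],s['finger_gap'],s['time'])
w=camera_params('wrist'); print(w['origin'])
im=shot('wrist','w33.png')
bars('w33.png',w,zt=.026,x0=285,x1=360,y0=50,y1=270,thr=195)
```

```text
[ 0.36078801 -0.23836153  0.12341792] [6.56407144e-06 6.46177665e-01 7.63187018e-01 2.38740191e-05] [ 0.22444148 -0.91615703  0.06120879] 0.4171566532447063 59.925
[ 0.34871481 -0.16286754  0.2483722 ]
px (297, 119, 36, 151) ctr 355.6 -227.9 size 24.6 115.7 ang 9.1 box -0.2763 -0.4553
```

View pics/w33.png

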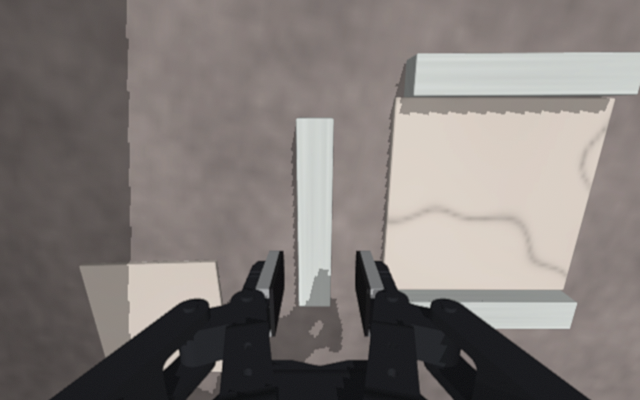

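Emit:
carry_out([
  [0.42,[-0.0028,-0.005,-0.035],0],
  [0.42,[0,0,-0.035],0],
  [0.42,[0,0,-0.018],0],
  [0.42,[0,0,-0.009],0],
  [0.42,[0,0,0],0],
  [0.42,[0,0,0],0],
  [0,[0,0,0],0],
  [0,[0,0,0],0],
  [0,[0,0,0],0],
  [0,[0,0,0],0],
])

```text
time: 61.22
tcp_pos: [0.3584, -0.2438, 0.027]
tcp_rot: [0.001, 0.646, 0.763, -0.0]
contact_force: [-0.7, 1.4, 6.3]
finger_gap: 0.286
```

Run:
```python
from bars import *
s=sensors.read_state(); print(s['tcp_pos'],s['tcp_rot'],s['contact_force'],s['finger_gap'],s['time'])
im=shot('wrist','w34.png')
w=camera_params('wrist')
print('far end',onz(w,320,152,.026))
```

```text
[ 0.35844541 -0.24377015  0.02704416] [ 1.19114033e-03  6.46126915e-01  7.63229037e-01 -1.68641255e-04] [-0.74227701  1.4498654   6.31719754] 0.2862710049517319 61.225
far end [ 0.34943037 -0.18504312  0.026     ]
```

View pics/w34.png

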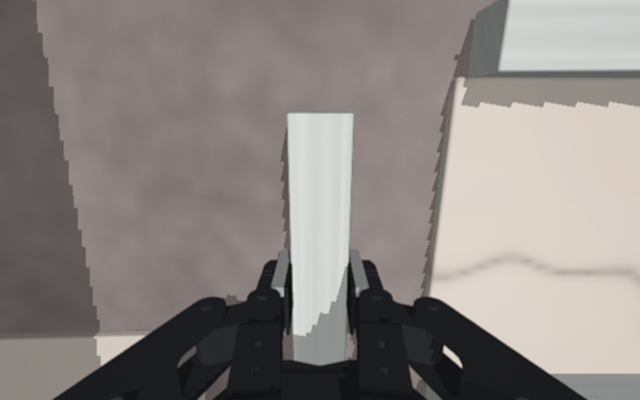

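Run:
```python
from bars import *
w=camera_params('wrist')
e=onz(w,320,113,.026)[:2]; d=e-np.array([.35844,-.24377]); ay=np.array([-.1665,.986])
print(e,d@ay, 'centre minus tcp along ay',d@ay-.075)
e=onz(w,458,77,.008)[:2]; print('slab corner',e,(e-np.array([.4942,-.2113]))@ay)
```

```text
[ 0.34694732 -0.17023949] 0.07441461556272708 centre minus tcp along ay -0.0005853844372729206
slab corner [ 0.40289083 -0.14625109] 0.07934120481691043
```

Emit:
carry_out([
  [0,[0,0,0.003],0],
  [0,[0.008,0.011,0],0],
  [0,[0.012,0.002,0],0],
  [0,[0.01,0.0017,0],0],
  [0,[0.006,0.001,0],0],
  [0,[0,0,-0.002],0],
  [0,[0,0,0],0],
])

```text
time: 62.15
tcp_pos: [0.3943, -0.2276, 0.0271]
tcp_rot: [0.001, 0.646, 0.763, 0.0]
contact_force: [1.7, 0.6, 1.2]
finger_gap: 0.289
```

Emit:
carry_out([
  [0,[0.003,0.0005,0],0],
  [0,[0.0025,0.0004,0],0],
  [0,[0,0,0],0],
])

```text
time: 62.52
tcp_pos: [0.3984, -0.2266, 0.0271]
tcp_rot: [-0.001, 0.646, 0.763, -0.001]
contact_force: [-5.4, 0.5, 6.2]
finger_gap: 0.292
```

Emit:
carry_out([
  [0,[0.002,0.0003,0],0],
  [0,[0,0,0],0],
])

```text
time: 62.78
tcp_pos: [0.4002, -0.2263, 0.0271]
tcp_rot: [-0.001, 0.646, 0.763, -0.001]
contact_force: [-5.7, -0.2, 6.9]
finger_gap: 0.292
```

Emit:
carry_out([
  [0,[0.002,0.0003,0],0],
  [0,[0,0,0],0],
])

```text
time: 63.02
tcp_pos: [0.4013, -0.226, 0.0271]
tcp_rot: [-0.002, 0.646, 0.763, -0.001]
contact_force: [-9.4, -1.7, 9.0]
finger_gap: 0.292
```

Emit:
carry_out([
  [0,[0.002,0.0003,0],0],
  [0,[0,0,0],0],
])

```text
time: 63.28
tcp_pos: [0.4015, -0.226, 0.0271]
tcp_rot: [-0.003, 0.646, 0.764, -0.002]
contact_force: [-17.5, -7.1, 14.6]
finger_gap: 0.291
```

Emit:
carry_out([
  [0,[-0.0025,-0.0004,0],0],
  [0.42,[0,0,0],0],
  [0.42,[0,0,0],0],
  [0.42,[0,0,0],0],
  [0.42,[0,0,0.02],0],
  [0.42,[0,0,0.06],0],
])

```text
time: 64.03
tcp_pos: [0.4012, -0.2244, 0.1053]
tcp_rot: [-0.004, 0.646, 0.763, 0.0]
contact_force: [0.8, -0.9, -0.9]
finger_gap: 0.416
```

Run:
```python
from bars import *
s=sensors.read_state(); print(s['tcp_pos'],s['contact_force'],s['finger_gap'],s['time'])
im=shot('wrist','w35.png')
```

```text
[ 0.40116924 -0.22435757  0.10525524] [ 0.82941277 -0.85532643 -0.85907332] 0.4161319328086776 64.025
```

View pics/w35.png

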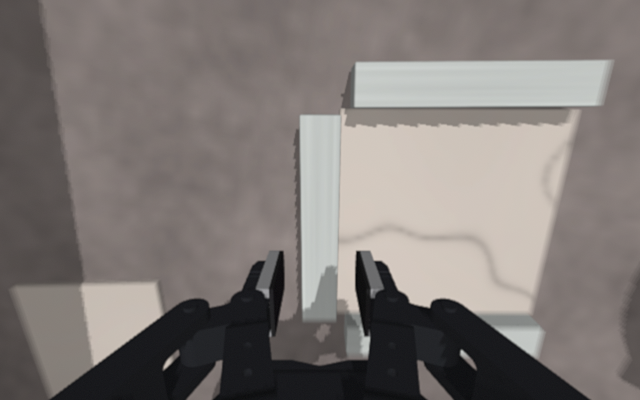

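Emit:
carry_out([
  [0.42,[0.02,0.03,0.06],0],
  [0.42,[0.03,0.04,0.06],0],
  [0.42,[0.04,0.04,0.06],0],
  [0.42,[0.04,0,0.03],0],
  [0.42,[0,0,0],0],
  [0.42,[0,0,0],0],
  [0.42,[0,0,0],0],
])

```text
time: 64.95
tcp_pos: [0.5136, -0.1367, 0.2825]
tcp_rot: [-0.002, 0.646, 0.763, -0.0]
contact_force: [-0.3, 0.1, -0.7]
finger_gap: 0.417
```

Run:
```python
from bars import *
s=sensors.read_state(); print(s['tcp_pos'],s['contact_force'],s['finger_gap'],s['time'])
w=camera_params('wrist')
im=shot('wrist','w36.png');shot('scene','s36.png');shot('side','d36.png')
c=np.array([.4942,-.2113]);y=np.radians(9.5);ax=np.array([np.cos(y),np.sin(y)]);ay=np.array([-ax[1],ax[0]])
for n,a,b,L in [('A',0,.093,0),('B',0,-.093,0),('C',-.093,0,1)]:
    q=[np.r_[c+ax*(a+(sx*.075 if not L else sx*.013))+ay*(b+(sy*.013 if not L else sy*.075)),.026] for sx,sy in [(-1,-1),(1,-1),(1,1),(-1,1)]]
    p=proj(w,q); cv2.polylines(im,[np.int32(p.round())],True,(0,0,255),1)
cv2.imwrite('pics/w36o.png',im)
crop('s36.png','s36c.png',180,340,160,270,5)
crop('s36.png','s36d.png',340,540,60,240,3)
```

```text
[ 0.513571   -0.13673079  0.28248539] [-0.2759575   0.05534782 -0.67357743] 0.4165781770287901 64.95
```

View pics/w36o.png

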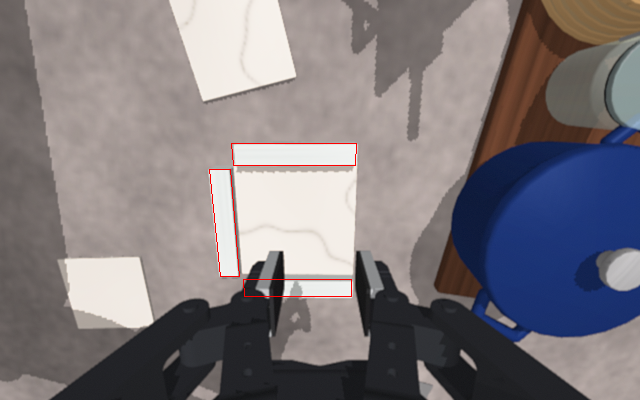

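View pics/s36c.png

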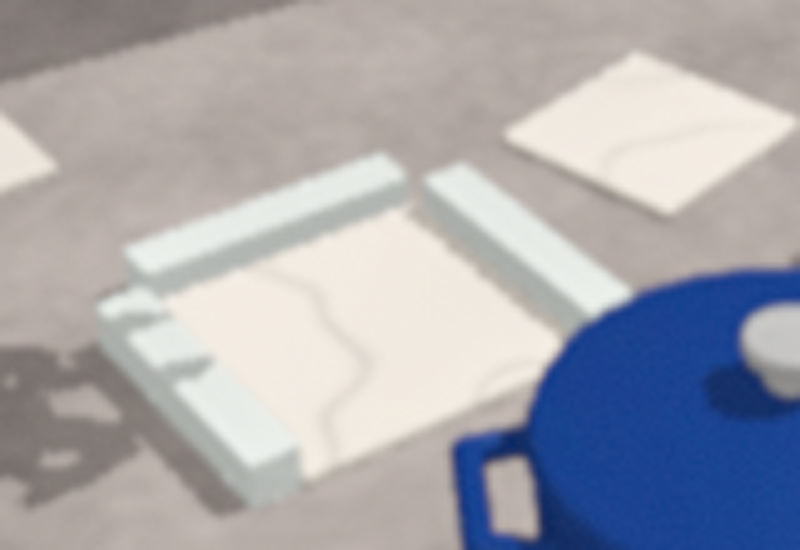

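View pics/s36d.png

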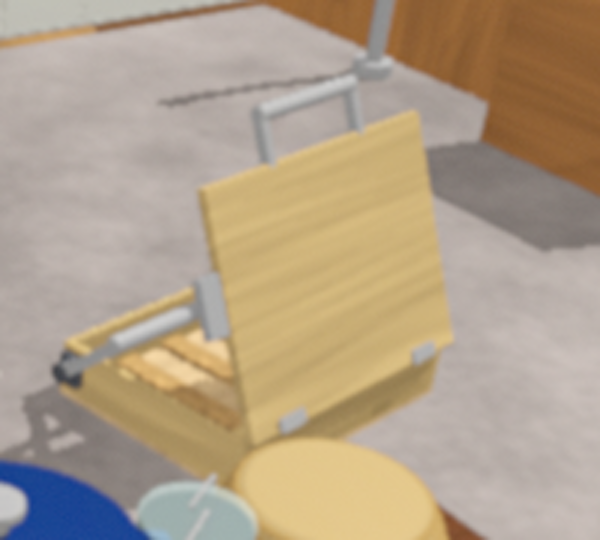

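View pics/d36.png

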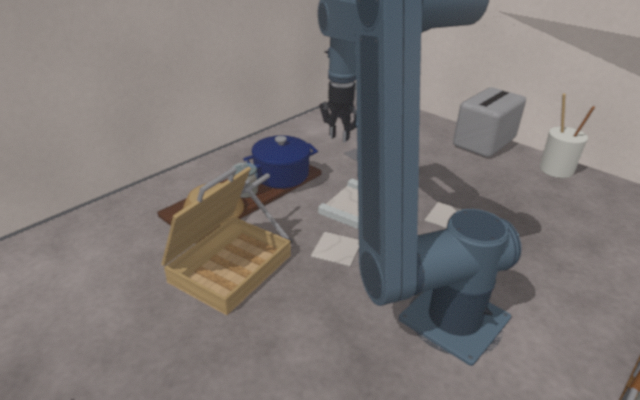

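Run:
```python
from h import *
print(sensors.read_state()['contact_force']); print(close_job())
```

```text
[0.10533793 0.16112921 0.40879854]
the job is handed in; nothing more can be done
None
```

The lid is propped on its raised stay and the three bars that were in the box now lie against three sides of the largest slab. I handed the job in at about 65 s of the 210 s allowed.

- **Lid and stay:** I raised the lid to its stop and turned the stay fully up. The lid hung at the stop instead of sinking, so I nudged the handle until it came down onto the stay. It stayed there, at about 1.17 rad, while I moved the bars.
- **Bars:** They came from the lanes at +90, +30 and −30 mm, and the −90 mm lane was empty. I placed them on the slab's left (+y), right (−y) and near (−x) sides. Each was slid in until the wrist force showed it touching the slab.
- **Disturbance:** The near-side bar was about 45 mm off the slab when I looked again after releasing it, most likely the knock the task warns of. I gripped it again and put it back.

**Final checks:**
- **Bar outlines:** In the wrist view, outlines of flush, centred bars drawn from the measured slab pose lie on all three bars. The right-hand bar is partly hidden by the fingers there, but the scene view shows it in place too.
- **Box:** It is empty in both the scene and side views.
- **Other objects:** The pot, jar, basket and spatula look unmoved by eye. I did not measure them.
- **Arm:** It is clear of everything, with no contact force.
- **Disagreement:** The slab's y position from the camera was about 1.7 mm off the one found by touch. I used the touch value.

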